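# Bring up the white feet on the parts carousel and take one off the stack for polishing

## Robot

A 7-joint arm with a two-finger parallel gripper is mounted at the origin on the work surface. World frame = base frame: x ahead of the robot, y to its left, z up, the work surface at z = 0. Lengths are in m, angles in rad, forces in N, time in s.
With the tool pointing down it reaches from about 0.35 to 0.9 m from the base axis. Payload 7.2 kg.
Tool frame: the origin (TCP) lies midway between the tips of the shut fingers; the grasp point (between the pads) lies 19 mm behind it; x points along the fingers, y is the direction in which the jaws open and shut, and the axes are right-handed (so a half turn about x gives the same grasp; the last joint's range is limited). The gripper opens to 85 mm and grips with 20 to 120 N. Pads are 22 mm wide; open, the fingers measure 114 mm over their backs; the gripper's body (76 mm by 85 mm) begins 54 mm behind the grasp point. The pads swing forward as they close: fully open they stand 13 mm farther back than shut.
Start: joints at [-1.254, 0.411, -0.013, 1.596, 0.006, 1.134, -0.082], TCP at [0.235, 0.579, 0.231] pointing down, gripper open.
Joint ranges: [-2.95, 2.95], [-0.29, 1.99], [-1.47, 1.44], [0.14, 2.54], [-1.03, 4.17], [0.13, 1.85], [-2.86, 2.86]. Speed limits (rad/s): [2.39, 2.39, 3.01, 3.01, 3.14, 3.14, 3.14].

## Interface

Orientations are given as a rotation vector (axis times angle).
In Python, from cell import state, capture, calibration, finish_job gives the robot as it stands.
- The arm moves only by the shell command python3 -m handwheel 'ROWS' [OPENING]. ROWS is a JSON object of lists of equal length, an entry for each row: "linear": the shift along the world's x, y, z each as a share of 500 mm, from -1 to 1, a list of three; "delta_rot": the turn, a rotation vector about the world's x, y, z each as a share of 45 degrees, from -1 to 1, a list of three. In form: {"linear": [[x, y, z], ...], "delta_rot": [[rx, ry, rz], ...]}. A call has 1 to 10 rows; each row is the pose to reach, as a shift and turn from the pose measured when the call began; what a row does not reach only later rows make up. A row lasts 1/8 s, in which the tool goes at most 62.5 mm and 10.7 degrees, less where a joint would pass 70% of its speed; a pose out of reach is approached as far as the arm can. A call with a number of a shift or a turn outside -1 to 1 is refused whole. A call with a gripper value outside its range is refused whole. OPENING is the opening, from -1 (shut) to 1 (fully open), set as the call begins (- or left out, the last holds). The fingers move at their own pace and stop on an object; the grip force is fixed at half the most. Time passes only in rows, so rows that repeat a pose let the fingers close. It gives the time, the measured TCP pose, the force and the opening at its end, in the units of the state.
- state(): the state, without advancing time (a new reading comes with each control period).
- capture(name): name is "scene" or "top" or "wrist"; returns the picture (400x640x3 uint8, red, green, blue); there is no depth.
- calibration(name): a dict with "fx", "fy", "cx", "cy" (pixels), "xyz" and "attitude" of the camera in the world; the wrist camera has in their place "T_tool_cam" (4x4, takes a point from camera to tool coordinates, whose origin is the TCP and whose axes are the tool frame's). Camera axes: x right, y down, z forward; pixel columns grow to the right and rows downward; lengths in m; the calibration is good to about 2 mm. The wrist camera is an equidistant fisheye: a pixel r from the principal point sees the ray r / f radians off the axis. A picture is of the moment at which its call begins: read the wrist's pose just before it. calibration takes no time and is no camera call.
- finish_job(): hands the job in, once; it reports no verdict.
The state is a dict: "clock": time; "joints": joint angles; "joint_velocities": joint speeds; "joint_efforts": joint torques, N m; "eef_pos": TCP position; "tool_rot": TCP orientation; "ft_force": force on the tool from outside, world axes, zero at the start; "torque": the same for the moment, N m; "gripper_width": finger opening in m.
Only numpy, scipy, OpenCV 4.12 (cv2) and the standard library are available. Lean on these libraries where they do the work, as an engineer would, in place of code of your own. Each camera call takes 0.05 s, during which the arm holds its last target.

## Task

Turn the parts carousel by one of its black-capped posts until the compartment with the stacked white loudspeaker feet stands at the brass pointer. Lift the spacer plate off the top of that stack and set it square on the pile of spare spacer plates on the bench, then lay the upper white foot flat in the middle of the blue polishing mat, lined up with the mat's long side. Lower both into place rather than dropping them, and leave the lower spacer and white foot, the red and black stacks, the rest of the pile and the polish bottle and tape roll as they are.

Things in the scene. Friction and masses are not known exactly. Their poses are not given: they have to be found in the camera images.
- pointer (a point): brass pointer of the carousel's fixed stand, 16 mm wide, 40 mm high, 200 mm from the carousel's axis on the side towards the robot; this point is the top of its upright tab. The stand's own -x runs from the axis to the pointer; the point's axes are the stand's
- hub (a point): top of the aluminium hub (56 mm wide) on the carousel's vertical axis, 90 mm above the bench. The carousel is a plywood disc 344 mm across, felt floor 46 mm above the bench, split by four 5 mm walls (tops 76 mm above the bench) into four compartments a quarter turn apart; each stack stands 105 mm from the axis, half-way between two walls, its long side across the radius
- rotor (a joint): turn of the carousel, 0 at the start, growing anticlockwise seen from above, free to 3 rad either way; smooth bearing with about 0.15 N m friction, stays where it is left; the stacks ride on it loose
- post0 (a point): black plastic cap of turning post 0: upright cylinder 22 mm across and 34 mm high, centre of the cap (half-way up, 139 mm above the bench, its top at 156 mm), 152 mm from the axis at the outer end of a wall (so 45 degrees round from the middle of the compartments beside it). Below the cap the post is 12 mm thick. The point turns with the carousel
- post1 (a point): the same for post 1, a quarter turn on anticlockwise from above
- post2 (a point): the same for post 2, opposite post 0
- post3 (a point): the same for post 3, opposite post 1
- spacer_top_c (a point): spacer plate on top of the white stack: plywood 96 x 60 x 8 mm with thin cork faces, 60 g; centre of the plate. Its x runs along the 96 mm, z up. The white stack, from the carousel's floor: foot 22, plate 8, foot 22, this plate 8 mm, so its top is 106 mm above the bench
- white_upper_c (a point): upper gloss white loudspeaker foot under that plate: bar with half-round ends, 130 x 46 x 22 mm (straight flat sides over the middle 84 mm), 110 g, a brass insert near each end; centre of the foot. Its x runs along the 130 mm, z up; the plates above and below it stick out 7 mm on each long side, its own ends 17 mm beyond them
- spacer_lower_c (a point): second spacer plate of the white stack, under the upper foot, same size; its centre. It stays
- white_lower_c (a point): lower white foot, on the carousel's floor, same size; its centre. It stays
- pile_top_c (a point): uppermost plate of the pile of spare spacer plates on the bench (two loose plates, 96 x 60 x 8 mm each, pile 16 mm high); centre of this plate, 12 mm above the bench. Its x runs along the 96 mm, z up
- pile_low_c (a point): lower plate of that pile; its centre, 4 mm above the bench
- mat_c (a point): blue ribbed rubber polishing mat fixed to the bench, 150 mm along its x, 210 mm along its y (its long side), 6 mm thick; middle of its upper face
- red_foot_c (a point): red loudspeaker foot, like the white ones, on another compartment's floor; its centre
- red_spacer_c (a point): spacer plate lying on the red foot; its centre
- black_foot_c (a point): black loudspeaker foot on another compartment's floor; its centre
- black_spacer_c (a point): spacer plate lying on the black foot; its centre
- spacer_top: the same plate as point spacer_top_c, origin at the centre of its underside
- white_upper: the same foot as point white_upper_c, origin at the centre of its underside
- polish_bottle: white polish bottle 60 mm across, 140 mm high, standing loose on the bench; origin at the centre of its underside
- tape_roll: roll of yellow masking tape 100 mm across, 24 mm high, lying loose on the bench; origin at the centre of its underside
There are look-alikes about, which are no part of the job. Leave any orange look-alike of the part that bears white_lower_c alone.

How it is judged:
By the outcome, as a careful person would: the job done as asked, in the order asked, and still so for the second after the job is handed in, with the robot touching nothing.
It also fails if it takes over 67 s, if anything falls off the work surface, if the arm or the gripper's body presses on something with over 40 N, if the wrist force passes 120 N, or if a joint passes its speed limit or range.

## Working session

There is one attempt and no reset: what is moved stays moved. The work goes in short steps, Python scripts to look and compute and a shell command to move; the robot and the scene stay as the last step left them, time stands still between calls to the robot, and variables do not carry over. Pictures are saved under pics/ and viewed, and the job is handed in when it is done.

```bash
ls; mkdir -p pics; python3 - <<'E'
from cell import *
import cv2
s=state();print({k:s[k] for k in('clock','eef_pos','tool_rot','gripper_width')})
for n in('scene','top','wrist'):
    cv2.imwrite(f'pics/{n}0.png',cv2.cvtColor(capture(n),cv2.COLOR_RGB2BGR)); print(n,calibration(n))
E
```

```text
pics
{'clock': 0.0, 'eef_pos': array([0.23446607, 0.5788187 , 0.23044126]), 'tool_rot': array([ 0.30060028,  1.54983736, -0.30315343]), 'gripper_width': 0.08533230848127406}
scene {'fx': 379.98234133258654, 'fy': 379.98234133258654, 'cx': 314.55815406497567, 'cy': 196.12139350812137, 'xyz': array([0.89141468, 0.6033695 , 0.66802284]), 'attitude': array([-0.6902301 , -2.56905648,  1.21897121])}
top {'fx': 498.4146422509872, 'fy': 498.4146422509872, 'cx': 316.4969934648619, 'cy': 200.58759965383223, 'xyz': array([0.40425506, 0.01764731, 1.39112017]), 'attitude': array([-2.13568451,  2.18361602, -0.13800522])}
wrist {'fx': 309.70691628693146, 'fy': 309.70691628693146, 'cx': 323.04055475134095, 'cy': 197.11662896776767, 'T_tool_cam': array([[ 8.64343081e-04, -3.03455198e-01,  9.52845316e-01,
        -1.41270744e-01],
       [ 9.99999619e-01,  1.48078357e-04, -8.59958685e-04,
         1.06553381e-03],
       [ 1.19863164e-04,  9.52845696e-01,  3.03455210e-01,
        -7.80874297e-02],
       [ 0.00000000e+00,  0.00000000e+00,  0.00000000e+00,
         1.00000000e+00]])}
```

View pics/scene0.png

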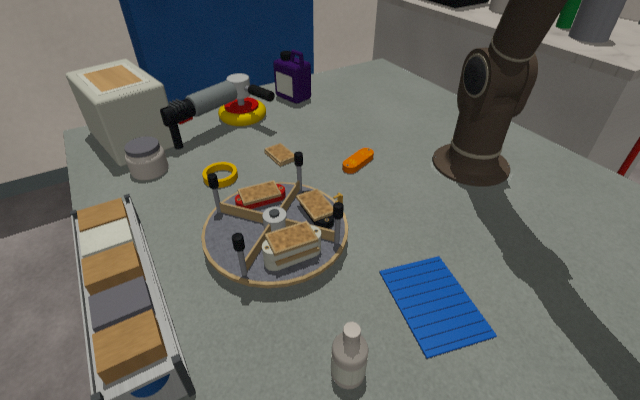

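View pics/top0.png

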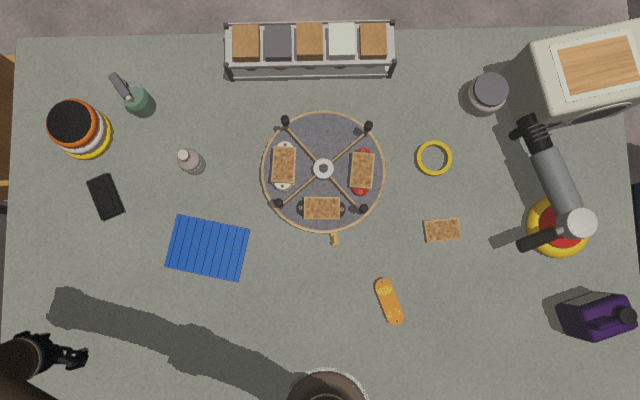

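View pics/wrist0.png

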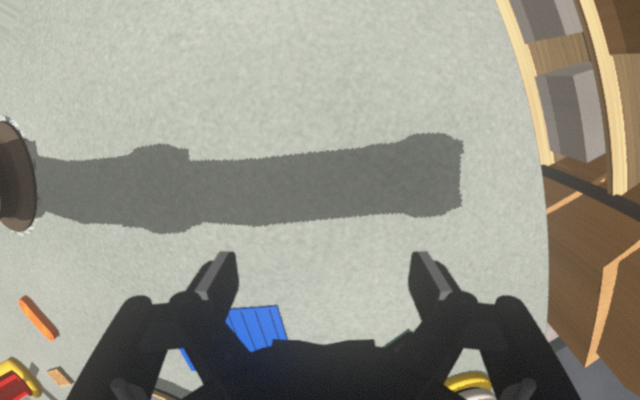

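The top view (image up is +x, left is +y) shows the hub at (323,168) and the brass pointer at (335,238). The white stack is at (284,165), red at (362,170), black at (322,208). The pile is at (443,230), the mat at (208,248), the bottle at (188,160) and the tape at (434,158). The orange foot at (389,301) is the look-alike to leave alone. Next I'll enlarge and measure.

```bash
cat > h.py <<'E'
import numpy as np, cv2
from scipy.spatial.transform import Rotation as R
from cell import *
def save(n,im): cv2.imwrite(f'pics/{n}.png',cv2.cvtColor(im,cv2.COLOR_RGB2BGR))
def crop(n,im,x0,y0,x1,y1,k): save(n,cv2.resize(im[y0:y1,x0:x1],None,fx=k,fy=k,interpolation=cv2.INTER_CUBIC))
def plane(cam,uv,z):
    c=calibration(cam);Rm=R.from_rotvec(c['attitude']).as_matrix()
    uv=np.atleast_2d(uv).astype(float)
    d=np.c_[(uv[:,0]-c['cx'])/c['fx'],(uv[:,1]-c['cy'])/c['fy'],np.ones(len(uv))]@Rm.T
    return c['xyz']+d*((z-c['xyz'][2])/d[:,2])[:,None]
def proj(cam,p):
    c=calibration(cam);Rm=R.from_rotvec(c['attitude']).as_matrix()
    q=(np.atleast_2d(p)-c['xyz'])@Rm
    return np.c_[c['fx']*q[:,0]/q[:,2]+c['cx'],c['fy']*q[:,1]/q[:,2]+c['cy']]
def wrist_plane(uv,z,s):
    c=calibration('wrist');T=c['T_tool_cam'];Rt=R.from_rotvec(s['tool_rot']).as_matrix()
    uv=np.atleast_2d(uv).astype(float);a=(uv-[c['cx'],c['cy']])/c['fx'];r=np.linalg.norm(a,axis=1)
    d=np.c_[a*(np.sin(r)/np.maximum(r,1e-9))[:,None],np.cos(r)]
    d=d@T[:3,:3].T@Rt.T;o=s['eef_pos']+Rt@T[:3,3]
    return o+d*((z-o[2])/d[:,2])[:,None]
def wrist_proj(p,s):
    c=calibration('wrist');T=c['T_tool_cam'];Rt=R.from_rotvec(s['tool_rot']).as_matrix()
    q=(((np.atleast_2d(p)-s['eef_pos'])@Rt)-T[:3,3])@T[:3,:3]
    th=np.arctan2(np.linalg.norm(q[:,:2],axis=1),q[:,2]);u=q[:,:2]/np.linalg.norm(q[:,:2],axis=1)[:,None]
    return u*th[:,None]*c['fx']+[c['cx'],c['cy']]
def rect(cam,mask,z,rng=None):
    cs,_=cv2.findContours(mask,cv2.RETR_EXTERNAL,cv2.CHAIN_APPROX_NONE)
    c=max(cs,key=cv2.contourArea).reshape(-1,2)
    w=plane(cam,c,z)[:,:2].astype(np.float32)
    return cv2.minAreaRect((w*1000))
E
python3 - <<'E'
from h import *
im=cv2.cvtColor(cv2.imread('pics/top0.png'),cv2.COLOR_BGR2RGB)
crop('t_car',im,250,95,400,255,5)
crop('t_pile',im,360,200,480,330,4)
for n,uv,z in [('hub',(323,168),.09),('ptr',(335,240),.04),('white',(284,165),.106),('red',(362,170),.076),('black',(322,208),.076),('pile',(443,230),.016),('orange',(389,301),.022),('mat',(207.5,248),.006),('tape',(434,158),.024),('bottle',(183,155),.14)]:
    print(n,plane('top',uv,z).round(4))
hsv=cv2.cvtColor(im,cv2.COLOR_RGB2HSV)
print('mat',rect('top',cv2.inRange(hsv,(95,150,60),(125,255,255)),.006))
print(hsv[230,443],hsv[165,284],hsv[168,323],hsv[238,335],hsv[126,369])
E
```

```text
hub [[ 0.6521 -0.009   0.09  ]]
ptr [[ 0.4631 -0.0377  0.04  ]]
white [[0.6593 0.0933 0.106 ]]
red [[ 0.647  -0.1137  0.076 ]]
black [[ 0.547  -0.0041  0.076 ]]
pile [[ 0.4851 -0.3377  0.016 ]]
orange [[ 0.2962 -0.1799  0.022 ]]
mat [[0.4503 0.3141 0.006 ]]
tape [[ 0.6863 -0.3213  0.024 ]]
bottle [[0.6841 0.349  0.14  ]]
mat ((451.62969970703125, 315.66119384765625), (207.34677124023438, 146.87818908691406), 76.83067321777344)
[ 17 116 158] [ 15 117 157] [ 0  8 97] [ 21 138 196] [15 14 71]
```

View pics/t_car.png

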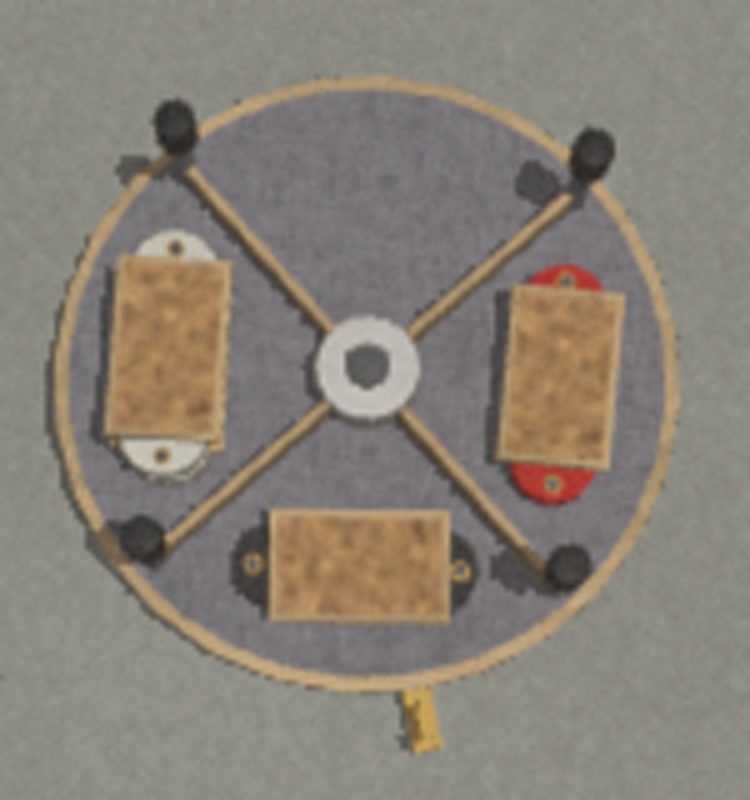

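View pics/t_pile.png

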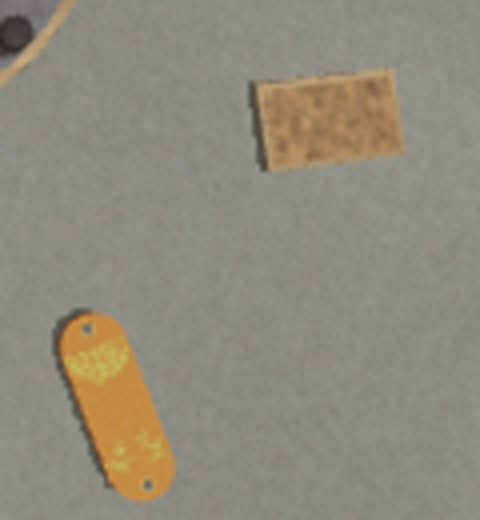

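```bash
python3 - <<'E'
from h import *
def P(l,z,k=5,o=(250,95)): 
    a=(np.array(l,float)+.5)/k-.5+o
    return plane('top',a,z)[:,:2]
hub=P([(368,367)],.09)[0]; 
disc=P([(372,78),(680,385),(365,690),(50,385)],.046); print('hub',hub,'disc bbox mid',(disc[0,0]+disc[2,0])/2,(disc[1,1]+disc[3,1])/2)
ptr=P([(424,745)],.04)[0];print('ptr',ptr,np.linalg.norm(ptr-hub),np.degrees(np.arctan2(*(ptr-hub)[::-1])))
caps=P([(176,113),(595,145),(142,533),(569,562)],.156)
for c in caps: print('cap',c,np.linalg.norm(c-hub),np.degrees(np.arctan2(*(c-hub)[::-1])))
for n,c,z in [('white',[(120,255),(232,262),(218,440),(106,436)],.106),('red',[(514,285),(625,294),(608,468),(497,459)],.076),('black',[(268,510),(448,510),(450,621),(269,621)],.076)]:
    w=P(c,z);m=w.mean(0);print(n,m,np.linalg.norm(m-hub),np.degrees(np.arctan2(*(m-hub)[::-1])),np.linalg.norm(np.roll(w,1,0)-w,axis=1), [np.degrees(np.arctan2(*(w[(i+1)%4]-w[i])[::-1])) for i in range(4)])
w=P([(256,82),(392,69),(405,153),(266,171)],.016,4,(360,200));print('pile',w.mean(0),np.linalg.norm(np.roll(w,1,0)-w,axis=1), [np.degrees(np.arctan2(*(w[(i+1)%4]-w[i])[::-1])) for i in range(4)])
print(proj('scene',[[*hub,.09],[*ptr,.04],[*w.mean(0),.016],[.4516,.3157,.006]]))
w=P([(90,320),(148,492)],.022,4,(360,200));print('orange',w)
s=state();print(R.from_rotvec(s['tool_rot']).as_matrix().round(3))
E
```

```text
hub [ 0.65209264 -0.00954076] disc bbox mid 0.6536175789520429 -0.00864183471127386
ptr [ 0.45342471 -0.03586487] 0.20040435623101105 -172.45210142552492
cap [0.77318893 0.08655754] 0.1545936454802315 38.434437111604396
cap [ 0.75183347 -0.12651661] 0.15372567678112103 -49.547041536716364
cap [0.5578179  0.10666414] 0.1496372434913636 129.05173631672127
cap [ 0.53855943 -0.10601896] 0.14898937396262837 -139.64279679790076
white [0.66151933 0.094845  ] 0.10481053833513188 84.83982791027651 [0.09672073 0.0591198  0.09512265 0.05849735] [np.float64(-94.89380720875346), np.float64(174.6030143028113), np.float64(86.67505966212133), np.float64(-5.006945955340088)]
red [ 0.6475388  -0.11315911] 0.10371836600411109 -92.51642719844399 [0.09526171 0.05991802 0.09524474 0.0593971 ] [np.float64(-95.97463697333049), np.float64(172.42967194406447), np.float64(84.05436109882294), np.float64(-7.256628783419389)]
black [ 0.54793294 -0.00235783] 0.10440707094155885 176.05508704921138 [0.05926754 0.09581817 0.05928038 0.09582121] [np.float64(-91.25962245735863), np.float64(179.42043321710173), np.float64(88.73271958988353), np.float64(-0.5823584591886082)]
pile [ 0.48709418 -0.33526389] [0.06165525 0.09495445 0.05851481 0.09699517] [np.float64(-85.80981055466577), np.float64(-174.4686703248143), np.float64(96.05322495257703), np.float64(3.6141202568962183)]
[[273.39298588 211.48684727]
 [339.44140605 194.52267331]
 [278.71793092 152.19993458]
 [432.39675996 300.13740961]]
orange [[ 0.35369044 -0.16355216]
 [ 0.23867378 -0.1981235 ]]
[[-0.     0.375  0.927]
 [-0.001  0.927 -0.375]
 [-1.    -0.001  0.   ]]
```

Cap angles of 38.4, -49.5, 129.1 and -139.6° put the white compartment's middle at about 84.6°. The pointer is at about 187.5°, so the turn needed is about +103°. The axis is near (0.654, -0.0095).

I'll use the post at 39.6°, caging its cap with the jaws set tangentially, because that keeps the wrist mid-range over the whole arc.

```bash
python3 -m handwheel '{"linear": [[0.064,-0.059,0],[0.128,-0.118,0],[0.192,-0.177,0],[0.256,-0.236,0],[0.32,-0.295,0],[0.384,-0.354,0],[0.448,-0.413,0],[0.512,-0.472,0],[0.576,-0.531,0],[0.64,-0.59,0]], "delta_rot": [[0,0,-0.1],[0,0,-0.2],[0,0,-0.3],[0,0,-0.4],[0,0,-0.5],[0,0,-0.6],[0,0,-0.7],[0,0,-0.8],[0,0,-0.9],[0,0,-1]]}' 1; python3 -c "
from h import *
s=state();print(s['eef_pos'],R.from_rotvec(s['tool_rot']).as_matrix().round(3),s['joints'])"
```

```text
clock: 1.4
eef_pos: [0.5552, 0.2829, 0.2304]
tool_rot: [0.91, 1.373, -0.912]
ft_force: [-0.4, 0.9, 0.1]
gripper_width: 0.0855
[0.55524078 0.28294447 0.23041914] [[-0.001  0.922  0.388]
 [-0.001  0.388 -0.922]
 [-1.    -0.002  0.   ]] [-0.75660829  0.41476756  0.28712492  1.61651026 -0.12661608  1.13023785
 -0.03992887]
```

```bash
python3 -m handwheel '{"linear": [[0.072,-0.065,0],[0.144,-0.13,0],[0.216,-0.196,0],[0.288,-0.261,0],[0.36,-0.326,0],[0.432,-0.391,0]], "delta_rot": [[0,0,-0.167],[0,0,-0.333],[0,0,-0.5],[0,0,-0.667],[0,0,-0.833],[0,0,-1]]}'
python3 -m handwheel '{"linear": [[0,0,0],[0,0,0],[0,0,0],[0,0,0]], "delta_rot": [[0,0,-0.157],[0,0,-0.313],[0,0,-0.47],[0,0,-0.627]]}'
python3 - <<'E'
from h import *
s=state();im=capture('wrist');save('w1',im);im=capture('top');crop('t1',im,250,95,400,255,5)
print(s['eef_pos'],R.from_rotvec(s['tool_rot']).as_matrix().round(3),s['joints'])
a=np.radians(39.6);print(wrist_proj([[.654+.152*np.cos(a),-.0095+.152*np.sin(a),.156]],s))
E
```

```text
clock: 2.15
eef_pos: [0.7721, 0.0866, 0.2299]
tool_rot: [1.49, 1.0, -1.493]
ft_force: [0.3, 0.1, -0.4]
gripper_width: 0.0853
clock: 2.65
eef_pos: [0.7719, 0.0866, 0.2293]
tool_rot: [1.825, 0.652, -1.829]
ft_force: [-0.7, 0.4, 0.2]
gripper_width: 0.0856
[0.77192871 0.08658602 0.22926871] [[-0.003  0.631 -0.775]
 [ 0.001 -0.775 -0.631]
 [-1.    -0.003  0.001]] [-0.48251293  0.74457133  0.60505413  1.1737722  -0.40838284  1.3418106
 -0.80049278]
[[322.84970411 209.96032328]]
```

View pics/w1.png

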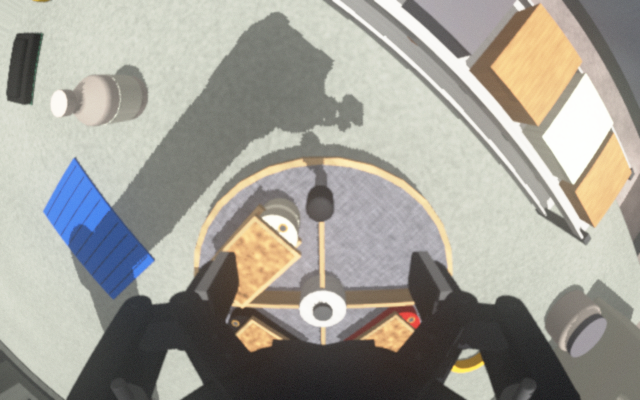

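The wrist view shows the cap at (320,205), against (323,210) predicted. That's within about 2 mm, so I'll lower over it and close to a loose cage.

```bash
python3 -m handwheel '{"linear": [[0,0,-0.055],[0,0,-0.11],[0,0,-0.165],[0,0,-0.218],[0,0,-0.218]], "delta_rot": [[0,0,0],[0,0,0],[0,0,0],[0,0,0],[0,0,0]]}'
python3 -m handwheel '{"linear": [[0,0,0],[0,0,0],[0,0,0],[0,0,0],[0,0,0],[0,0,0]], "delta_rot": [[0,0,0],[0,0,0],[0,0,0],[0,0,0],[0,0,0],[0,0,0]]}' -0.34
python3 - <<'E'
from h import *
s=state();im=capture('wrist');save('w2',im)
print(s['eef_pos'],R.from_rotvec(s['tool_rot']).as_matrix().round(3))
c=np.array([.654,-.0095]);q=s['eef_pos'][:2];v=q-c;r=.152;a0=np.arctan2(v[1],v[0]);print(np.degrees(a0),np.linalg.norm(v))
from scipy.spatial.transform import Rotation
for k in range(0,104,4):
    a=a0+np.radians(k); print(k,((c+r*np.array([np.cos(a),np.sin(a)])-q)/.5).round(3))
E
```

```text
clock: 3.38
eef_pos: [0.7702, 0.087, 0.1174]
tool_rot: [1.817, 0.657, -1.831]
ft_force: [-0.2, 0.8, 0.2]
gripper_width: 0.0857
clock: 4.12
eef_pos: [0.7702, 0.0871, 0.1175]
tool_rot: [1.817, 0.657, -1.83]
ft_force: [0.1, 0.2, -0.3]
gripper_width: 0.0284
[0.77023205 0.08708184 0.1174817 ] [[-0.007  0.636 -0.772]
 [ 0.001 -0.772 -0.636]
 [-1.    -0.005  0.005]]
39.724541750326644 0.15112227343053491
0 [0.001 0.001]
4 [-0.013  0.017]
8 [-0.028  0.032]
12 [-0.044  0.045]
16 [-0.061  0.058]
20 [-0.079  0.069]
24 [-0.098  0.079]
28 [-0.117  0.088]
32 [-0.137  0.096]
36 [-0.158  0.101]
40 [-0.178  0.106]
44 [-0.199  0.109]
48 [-0.22   0.111]
52 [-0.242  0.111]
56 [-0.263  0.109]
60 [-0.284  0.106]
64 [-0.305  0.102]
68 [-0.325  0.096]
72 [-0.345  0.089]
76 [-0.364  0.081]
80 [-0.383  0.071]
84 [-0.401  0.06 ]
88 [-0.418  0.047]
92 [-0.435  0.034]
96 [-0.45   0.019]
100 [-0.464  0.003]
```

View pics/w2.png

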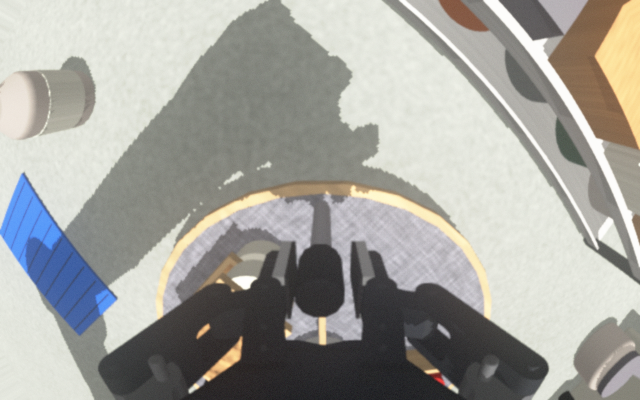

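```bash
python3 -m handwheel '{"linear": [[-0.012,0.015,0],[-0.025,0.029,0],[-0.039,0.041,0],[-0.054,0.053,0],[-0.07,0.064,0],[-0.087,0.073,0],[-0.104,0.082,0],[-0.121,0.09,0],[-0.139,0.096,0],[-0.158,0.101,0]], "delta_rot": [[0,0,0.08],[0,0,0.16],[0,0,0.24],[0,0,0.32],[0,0,0.4],[0,0,0.48],[0,0,0.56],[0,0,0.64],[0,0,0.72],[0,0,0.8]]}'
python3 - <<'E'
from h import *
s=state();im=capture('top');crop('t2',im,250,95,400,255,4)
print(s['eef_pos'],s['torque'],R.from_rotvec(s['tool_rot']).as_matrix().round(3))
c=np.array([.654,-.0095]);q=s['eef_pos'][:2];v=q-c;r=.152;a0=np.arctan2(v[1],v[0]);print(np.degrees(a0),np.linalg.norm(v))
for k in np.arange(3.6,37,3.6):
    a=a0+np.radians(k); print(round(k,1),((c+r*np.array([np.cos(a),np.sin(a)])-q)/.5).round(3))
E
```

```text
clock: 5.42
eef_pos: [0.6914, 0.1377, 0.1175]
tool_rot: [1.386, 1.08, -1.398]
ft_force: [0.6, 0.6, -0.5]
gripper_width: 0.0284
[0.69138817 0.13771536 0.11754032] [ 0.12708741 -0.30292641  0.00227335] [[-0.005  0.968 -0.249]
 [-0.004 -0.249 -0.968]
 [-1.    -0.004  0.005]]
75.7499134915756 0.15188889526691007
3.6 [-0.019  0.004]
7.2 [-0.037  0.007]
10.8 [-0.056  0.009]
14.4 [-0.076  0.01 ]
18.0 [-0.095  0.009]
21.6 [-0.114  0.007]
25.2 [-0.133  0.004]
28.8 [-0.151 -0.   ]
32.4 [-0.169 -0.006]
36.0 [-0.187 -0.012]
```

View pics/t2.png

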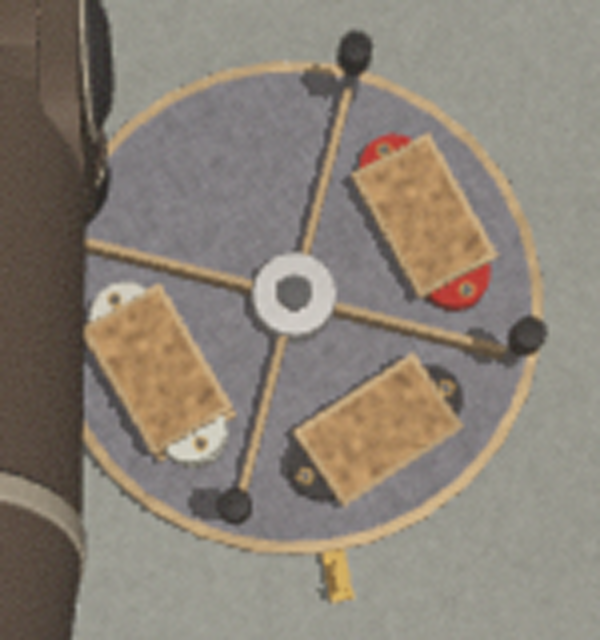

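The carousel follows the tool and the stacks ride along undisturbed. Next 36°.

```bash
python3 -m handwheel '{"linear": [[-0.019,0.004,0],[-0.037,0.007,0],[-0.056,0.009,0],[-0.076,0.01,0],[-0.095,0.009,0],[-0.114,0.007,0],[-0.133,0.004,0],[-0.151,0,0],[-0.169,-0.006,0],[-0.187,-0.012,0]], "delta_rot": [[0,0,0.08],[0,0,0.16],[0,0,0.24],[0,0,0.32],[0,0,0.4],[0,0,0.48],[0,0,0.56],[0,0,0.64],[0,0,0.72],[0,0,0.8]]}'
python3 - <<'E'
from h import *
s=state()
c=np.array([.654,-.0095]);q=s['eef_pos'][:2];v=q-c;r=.152;a0=np.arctan2(v[1],v[0]);print(np.degrees(a0),np.linalg.norm(v))
e=142.5-np.degrees(a0)
for k in np.linspace(0,e,9)[1:]:
    a=a0+np.radians(k); print(round(k,1),round(k/45,3),((c+r*np.array([np.cos(a),np.sin(a)])-q)/.5).round(3))
E
```

```text
clock: 6.72
eef_pos: [0.597, 0.1322, 0.1178]
tool_rot: [0.918, 1.364, -0.93]
ft_force: [1.6, 0.5, 0.2]
gripper_width: 0.0282
111.91143874851413 0.15271818073084092
3.8 0.085 [-0.018 -0.01 ]
7.6 0.17 [-0.036 -0.019]
11.5 0.255 [-0.053 -0.03 ]
15.3 0.34 [-0.07  -0.041]
19.1 0.425 [-0.086 -0.054]
22.9 0.51 [-0.1   -0.068]
26.8 0.595 [-0.114 -0.083]
30.6 0.68 [-0.127 -0.098]
```

Turn the rest, then shut on the cap so the post is centred between the pads, and look.

```bash
python3 -m handwheel '{"linear": [[-0.018,-0.01,0],[-0.036,-0.019,0],[-0.053,-0.03,0],[-0.07,-0.041,0],[-0.086,-0.054,0],[-0.1,-0.068,0],[-0.114,-0.083,0],[-0.127,-0.098,0],[-0.127,-0.098,0]], "delta_rot": [[0,0,0.085],[0,0,0.17],[0,0,0.255],[0,0,0.34],[0,0,0.425],[0,0,0.51],[0,0,0.595],[0,0,0.68],[0,0,0.68]]}'
python3 -m handwheel '{"linear": [[0,0,0],[0,0,0],[0,0,0]], "delta_rot": [[0,0,0],[0,0,0],[0,0,0]]}' -1
python3 - <<'E'
from h import *
s=state();im=capture('top');crop('t3',im,250,95,400,255,5);im=capture('scene');save('s3',im);crop('s3c',im,190,130,370,290,4)
c=np.array([.654,-.0095]);q=s['eef_pos'][:2];v=q-c;a0=np.arctan2(v[1],v[0]);print(q,np.degrees(a0),np.linalg.norm(v),s['gripper_width'])
E
```

```text
clock: 7.85
eef_pos: [0.5335, 0.0824, 0.118]
tool_rot: [0.51, 1.505, -0.52]
ft_force: [0.8, 0.7, 0.4]
gripper_width: 0.0282
clock: 8.22
eef_pos: [0.5338, 0.0827, 0.1182]
tool_rot: [0.511, 1.505, -0.52]
ft_force: [-1.7, 0.4, 4.1]
gripper_width: 0.0202
[0.53377628 0.08272602] 142.5074670619456 0.15152353279706748 0.020200709741082217
```

View pics/t3.png

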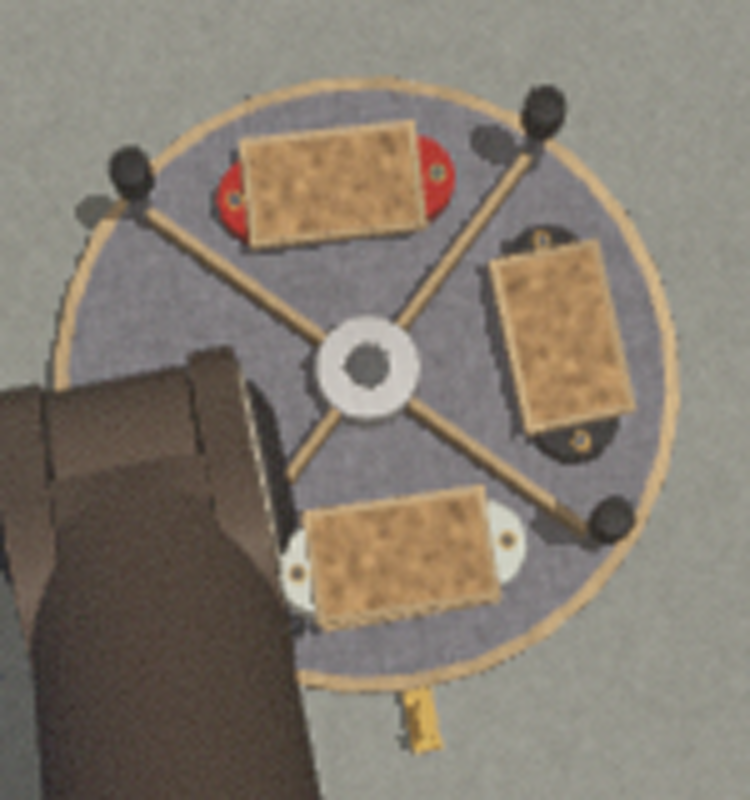

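View pics/s3c.png

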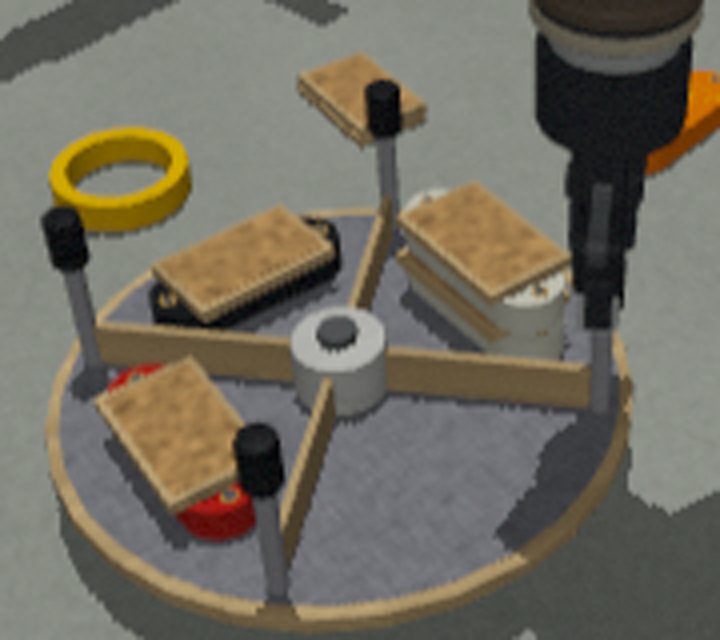

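The white compartment now faces the pointer. The white plate spans (305,510)–(497,600) in the crop. Next I'll measure the remaining angle and the plate's pose.

```bash
python3 - <<'E'
from h import *
def P(l,z,k=5,o=(250,95)): 
    a=(np.array(l,float)+.5)/k-.5+o
    return plane('top',a,z)[:,:2]
ang=lambda v:np.degrees(np.arctan2(v[1],v[0]))
c=P([(368,367)],.09)[0]
# walls at z .076: lines seen
for n,a in [('w UL',(150,210)),('w UR',(530,155)),('w LR',(585,530))]:
    p=P([a],.076)[0];print(n,p,ang(p-c),np.linalg.norm(p-c))
for n,a in [('UL',(131,167)),('UR',(545,105)),('LR',(612,517))]:
    p=P([a],.156)[0];print('cap',n,p,ang(p-c),np.linalg.norm(p-c))
w=P([(304,511),(485,486),(499,600),(322,629)],.106);m=w.mean(0)
print('white',m,np.linalg.norm(m-c),ang(m-c),[ang(w[(i+1)%4]-w[i]) for i in range(4)],np.linalg.norm(np.roll(w,1,0)-w,axis=1))
w=P([(304,511),(485,486),(499,600)],.106);print((w[0]+w[2])/2)
# pointer: tab
for uv in [(424,745),(418,695),(403,750),(441,745),(405,690),(433,688)]: 
  for z in (.0,.04): p=P([uv],z)[0];print(uv,z,p,ang(p-c),np.linalg.norm(p-c))
E
python3 - <<'E'
from h import *
im=cv2.imread('pics/top0.png')[225:250,325:345]
cv2.imwrite('pics/ptr.png',cv2.resize(im,None,fx=24,fy=24,interpolation=cv2.INTER_NEAREST))
im=cv2.imread('pics/scene0.png')[185:215,320:355]
cv2.imwrite('pics/ptr_s.png',cv2.resize(im,None,fx=16,fy=16,interpolation=cv2.INTER_NEAREST))
E
```

```text
w UL [0.74346862 0.10584609] 51.62395099141413 0.1471859235840232
w UR [ 0.76954018 -0.10042494] -37.73370545920818 0.14850542013925688
w LR [ 0.56418657 -0.12312145] -127.7381732435991 0.1436246892602957
cap UL [0.74542939 0.10984032] 51.98032577605763 0.15153742464820064
cap UR [ 0.77334307 -0.10173665] -37.24848047135357 0.15232120589557002
cap LR [ 0.5607057  -0.12828409] -127.58250856033158 0.14983842366813696
white [ 0.54886405 -0.02473393] 0.10434065997753326 -171.6273261927521 [np.float64(-83.3273949988177), np.float64(-174.7668676398859), np.float64(98.06239349055232), np.float64(7.402739348492879)] [0.06225013 0.09516948 0.06001091 0.09289603]
[ 0.54935668 -0.02409718]
(424, 745) 0.0 [ 0.45488038 -0.0374491 ] -171.9453158860292 0.19917718656402397
(424, 745) 0.04 [ 0.45342471 -0.03586487] -172.45210142552492 0.20040435623101105
(418, 695) 0.0 [ 0.48275959 -0.03484698] -171.50025669756184 0.1712135682588787
(418, 695) 0.04 [ 0.48050229 -0.03333757] -172.10436422241224 0.17323260974220955
(403, 750) 0.0 [ 0.45236768 -0.02569098] -175.37698844923835 0.2003768702444735
(403, 750) 0.04 [ 0.45098426 -0.02444484] -175.76157431810842 0.2016598950266686
(441, 745) 0.0 [ 0.45466968 -0.04691017] -169.28151985295116 0.20092858350108855
(441, 745) 0.04 [ 0.45322007 -0.04505389] -169.87527891599493 0.20201851547896052
(405, 690) 0.0 [ 0.4857087  -0.02766665] -173.78270664267177 0.1673683480153254
(405, 690) 0.04 [ 0.4833666 -0.0263637] -174.30610376779134 0.16956264076466057
(433, 688) 0.0 [ 0.48647736 -0.04332181] -168.4713533423367 0.1690253801401005
(433, 688) 0.04 [ 0.48411316 -0.04156871] -169.20521479547614 0.17100554326391748
```

View pics/ptr.png

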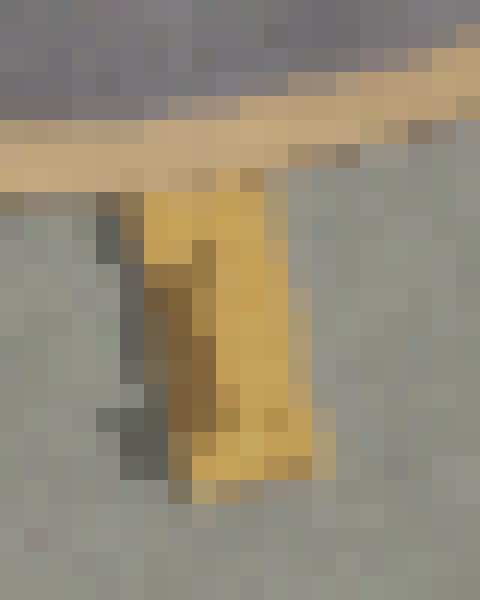

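View pics/ptr_s.png

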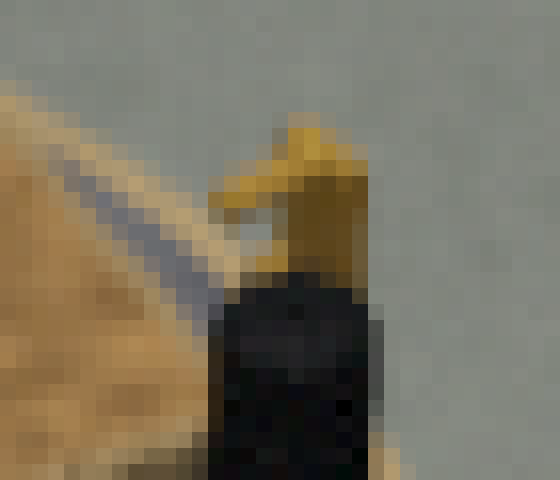

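```bash
python3 - <<'E'
from h import *
ang=lambda v:np.degrees(np.arctan2(v[1],v[0]))
print('ptr top',plane('top',(335.2,243.1),.04),'scene',plane('scene',[(340,194.5),(338.6,192),(342.5,195)],.04))
im=cv2.imread('pics/scene0.png')[195:230,255:295]
cv2.imwrite('pics/hub_s.png',cv2.resize(im,None,fx=14,fy=14,interpolation=cv2.INTER_NEAREST))
# hub by mask both views
for cam in ('top','scene'):
    i=cv2.cvtColor(cv2.imread(f'pics/{cam}0.png'),cv2.COLOR_BGR2HSV)
    u,v=proj(cam,[[.653,-.0095,.09]])[0].astype(int)
    m=cv2.inRange(i,(0,0,150),(180,40,255)); k=np.zeros_like(m);cv2.circle(k,(u,v),14,255,-1)
    cs,_=cv2.findContours(m&k,0,cv2.CHAIN_APPROX_NONE);q=max(cs,key=cv2.contourArea)
    e=cv2.fitEllipse(cv2.convexHull(q));x,y,w,h=cv2.boundingRect(q);print(cam,e,(x,y,w,h),plane(cam,e[0],.09))
E
```

```text
ptr top [[ 0.45472367 -0.03806333  0.04      ]] scene [[ 0.4521119  -0.03520497  0.04      ]
 [ 0.449613   -0.04587581  0.04      ]
 [ 0.44760081 -0.03015911  0.04      ]]
top ((323.0958557128906, 168.00274658203125), (19.86520004272461, 20.175575256347656), 99.99217987060547) (313, 158, 21, 21) [[ 0.65209127 -0.00926443  0.09      ]]
scene ((273.84136962890625, 214.46302795410156), (15.206348419189453, 22.84763526916504), 83.54031372070312) (263, 207, 23, 16) [[6.55539161e-01 2.04837508e-04 9.00000000e-02]]
```

View pics/hub_s.png

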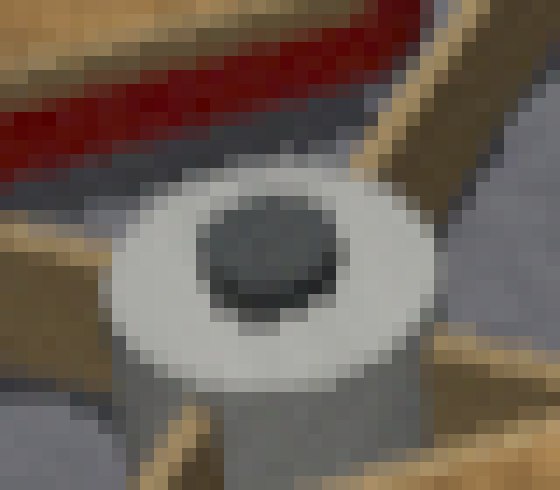

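Two readings put the pointer at about 188–189° and the compartment at about 187.3°. I'll turn 1° more, release, lift, and check from the wrist camera above the stack.

```bash
python3 -m handwheel '{"linear": [[-0.0034,-0.0044,0],[-0.0034,-0.0044,0]], "delta_rot": [[0,0,0.022],[0,0,0.022]]}'
python3 -m handwheel '{"linear": [[0,0,0],[0,0,0],[0,0,0],[0,0,0.04],[0,0,0.14],[0,0,0.24]], "delta_rot": [[0,0,0],[0,0,0],[0,0,0],[0,0,0],[0,0,0],[0,0,0]]}' 1
python3 - <<'E'
from h import *
s=state();im=capture('wrist');save('w3',im)
print(s['eef_pos'],R.from_rotvec(s['tool_rot']).as_matrix().round(3))
E
```

```text
clock: 8.57
eef_pos: [0.5319, 0.0803, 0.1182]
tool_rot: [0.497, 1.508, -0.506]
ft_force: [-1.5, 0.3, 3.6]
gripper_width: 0.0209
clock: 9.32
eef_pos: [0.5316, 0.0802, 0.2392]
tool_rot: [0.496, 1.509, -0.507]
ft_force: [0.2, 0.4, -0.8]
gripper_width: 0.0849
[0.53156771 0.08018207 0.23923106] [[ 0.001  0.598  0.802]
 [-0.007  0.802 -0.598]
 [-1.    -0.005  0.005]]
```

View pics/w3.png

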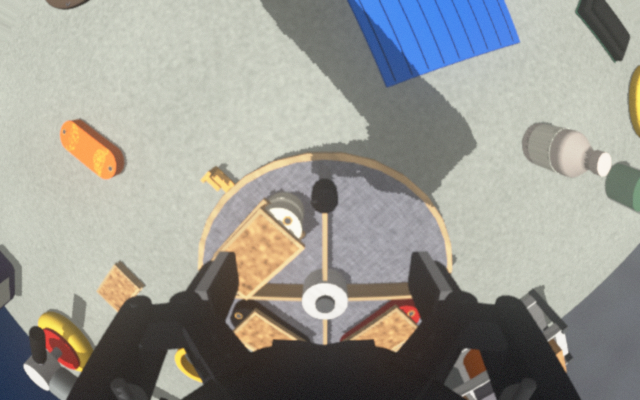

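```bash
python3 -m handwheel '{"linear": [[0.014,-0.09,0],[0.028,-0.18,0],[0.042,-0.27,0],[0.056,-0.366,0],[0.056,-0.366,0],[0.056,-0.366,0]], "delta_rot": [[0,0,-0.2],[0,0,-0.4],[0,0,-0.6],[0,0,-0.8],[0,0,-1],[0,0,-1]]}'
python3 - <<'E'
from h import *
s=state();np.save('s4.npy',s,allow_pickle=True);im=capture('wrist');save('w4',im);save('w4b',cv2.resize(im[60:400,130:530],None,fx=2,fy=2)[:600])
print(s['eef_pos'],R.from_rotvec(s['tool_rot']).as_matrix().round(3))
E
```

```text
clock: 10.12
eef_pos: [0.5626, -0.1027, 0.2459]
tool_rot: [1.096, 1.264, -1.105]
ft_force: [-0.0, 0.3, 0.5]
gripper_width: 0.0853
[ 0.56261592 -0.10265479  0.24591584] [[ 0.004  0.99   0.144]
 [-0.01   0.144 -0.99 ]
 [-1.     0.002  0.011]]
```

View pics/w4b.png

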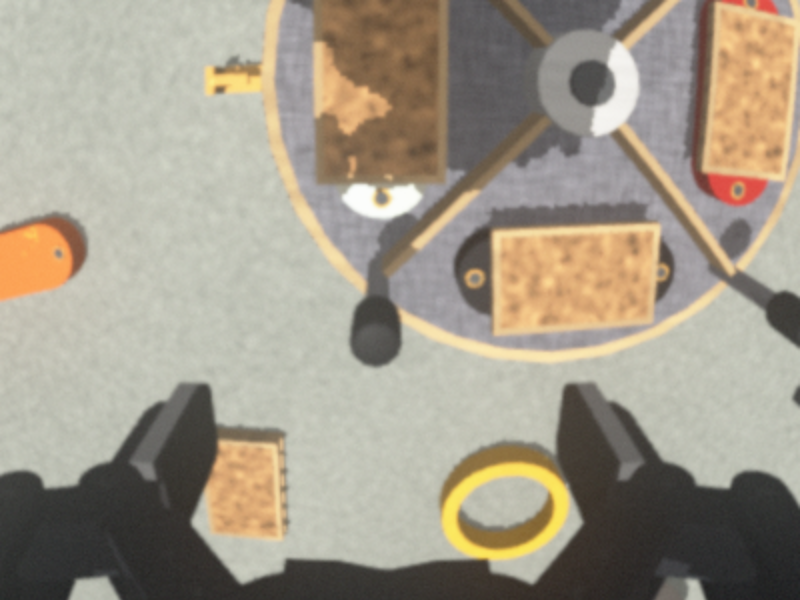

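```bash
python3 - <<'E'
from h import *
im=cv2.imread('pics/w4.png')
cv2.imwrite('pics/w4c.png',cv2.resize(im[0:170,210:440],None,fx=3.4,fy=3.4,interpolation=cv2.INTER_CUBIC))
E
```

```text
(no output)
```

View pics/w4c.png

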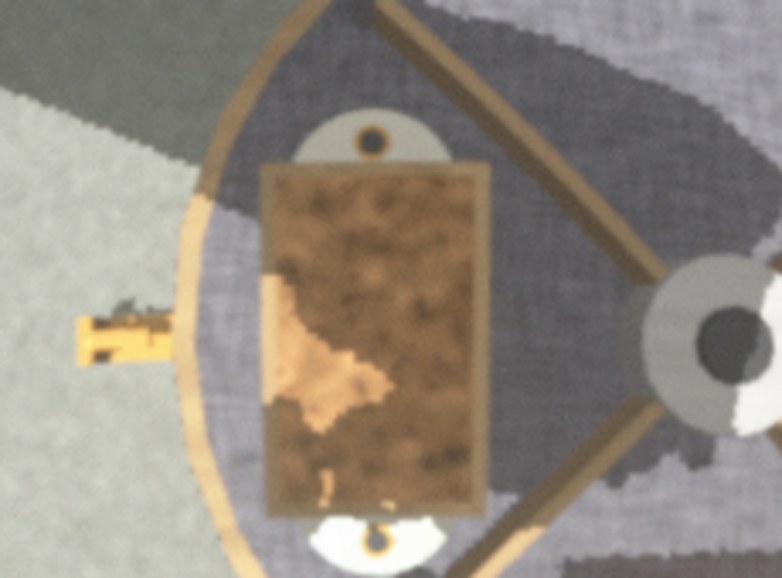

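```bash
cat >> h.py <<'E'
ang=lambda v:np.degrees(np.arctan2(v[1],v[0]))
def quad(w):
    w=w[:,:2];m=w.mean(0);return m.round(4),np.linalg.norm(np.roll(w,-1,0)-w,axis=1).round(4),[round(ang(w[(i+1)%4]-w[i]),1) for i in range(4)]
E
python3 - <<'E'
from h import *
s=np.load('s4.npy',allow_pickle=True).item()
Q=lambda l,z:wrist_plane((np.array(l,float)+.5)/3.4-.5+[210,0],z,s)
Q2=lambda l,z:wrist_plane((np.array(l,float)+.5)/2-.5+[130,60],z,s)
h=Q([(735,344)],.09)[0,:2];p=Q([(83,341)],.04)[0,:2]
print('hub',h,'ptr',p,np.linalg.norm(p-h),ang(p-h))
m,l,a=quad(Q([(262,163),(490,163),(487,516),(265,516)],.106));print('plate',m,l,a,ang(m-h),np.linalg.norm(m-h))
# walls tops .076: radial lines
for nm,o,i,z in [('w+',(383,5),(650,272),.076),('w-',(475,572),(655,405),.076)]:
    A=Q([o],z)[0,:2];B=Q([i],z)[0,:2];print(nm,A,B,ang(A-B),ang(A-h))
print('inserts up foot',Q([(371,142),(376,541)],.098)[:,:2])
print('pile',quad(Q2([(213,437),(284,441),(281,538),(207,531)],.016)))
E
```

```text
hub [ 0.65061725 -0.00788022] ptr [ 0.45196964 -0.03663024] 0.20071730127035434 -171.7648353126471
plate [ 0.549  -0.0245] [0.0594 0.0952 0.06   0.0953] [np.float64(8.1), np.float64(-81.6), np.float64(-171.8), np.float64(98.0)] -170.71135733060817 0.10296738325199488
w+ [0.5362963 0.076179 ] [0.6254483  0.00880852] 142.92234903828097 143.67327198983426
w- [ 0.58847811 -0.08959171] [ 0.63381776 -0.03039235] -127.4478072155943 -127.25189900979362
inserts up foot [[ 0.53991537  0.02911405]
 [ 0.55702293 -0.08015273]]
pile (array([ 0.4876, -0.3307]), array([0.0529, 0.0964, 0.0613, 0.0962]), [np.float64(7.1), np.float64(-88.1), np.float64(-174.2), np.float64(86.8)])
```

The wrist check agrees:
- The pointer is at 188.2° and the walls put the compartment's middle at 188.0°.
- The plate's centre is (0.549, -0.0245) with its short side at 8.1°, and both cameras agree on that.

Now I'll take the spacer.

```bash
python3 -m handwheel '{"linear": [[-0.014,0.08,0],[-0.027,0.156,0],[-0.027,0.156,-0.08],[-0.027,0.156,-0.16],[-0.027,0.156,-0.21],[-0.027,0.156,-0.25],[-0.027,0.156,-0.25]], "delta_rot": [[0.006,0.003,0],[0.0127,0.005,0],[0.0127,0.005,0],[0.0127,0.005,0],[0.0127,0.005,0],[0.0127,0.005,0],[0.0127,0.005,0]]}'
python3 - <<'E'
from h import *
s=state();im=capture('wrist');save('w5',im)
print(s['eef_pos'],R.from_rotvec(s['tool_rot']).as_matrix().round(3))
E
```

```text
clock: 11.05
eef_pos: [0.548, -0.0229, 0.1196]
tool_rot: [1.095, 1.28, -1.099]
ft_force: [-0.7, -0.3, -1.2]
gripper_width: 0.0856
[ 0.54801635 -0.02292884  0.11963452] [[-0.003  0.988  0.152]
 [-0.     0.152 -0.988]
 [-1.    -0.003 -0.   ]]
```

View pics/w5.png

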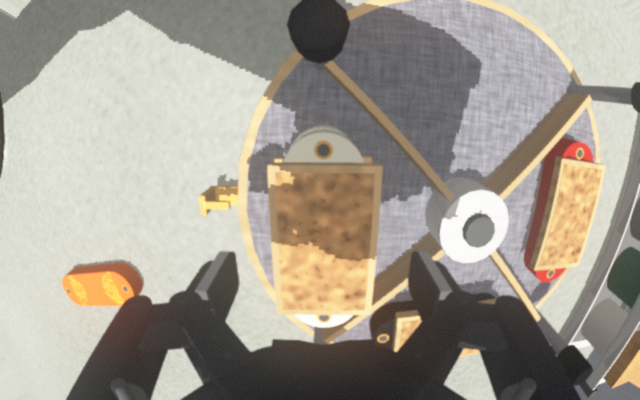

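```bash
python3 -m handwheel '{"linear": [[0.002,-0.003,-0.03],[0.002,-0.003,-0.055],[0.002,-0.003,-0.073],[0.002,-0.003,-0.073]], "delta_rot": [[0,0,-0.014],[0,0,-0.014],[0,0,-0.014],[0,0,-0.014]]}'
python3 -m handwheel '{"linear": [[0,0,0],[0,0,0],[0,0,0],[0,0,0]], "delta_rot": [[0,0,0],[0,0,0],[0,0,0],[0,0,0]]}' -1
python3 - <<'E'
from h import *
s=state();im=capture('wrist');save('w6',im);crop('s6',capture('scene'),270,130,370,230,5)
print(s['eef_pos'],s['gripper_width'],R.from_rotvec(s['tool_rot']).as_matrix().round(3))
E
```

```text
clock: 11.6
eef_pos: [0.5493, -0.0247, 0.0834]
tool_rot: [1.104, 1.275, -1.107]
ft_force: [-0.4, 0.0, 0.4]
gripper_width: 0.0855
clock: 12.1
eef_pos: [0.5497, -0.0248, 0.084]
tool_rot: [1.104, 1.274, -1.107]
ft_force: [-1.0, 0.2, 6.2]
gripper_width: 0.0586
[ 0.54971463 -0.02476032  0.08399526] 0.058556125385046065 [[-0.002  0.99   0.14 ]
 [-0.     0.14  -0.99 ]
 [-1.    -0.002 -0.   ]]
```

View pics/w6.png

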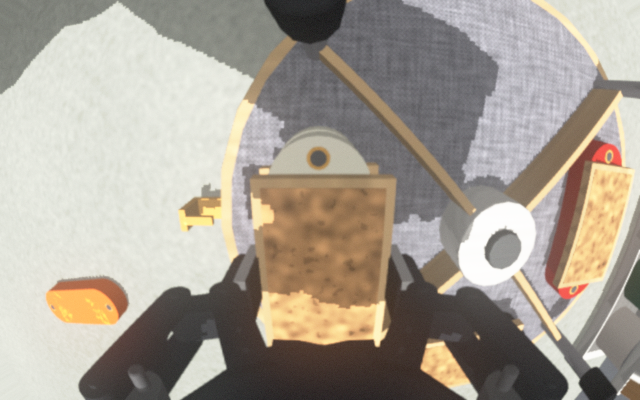

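View pics/s6.png

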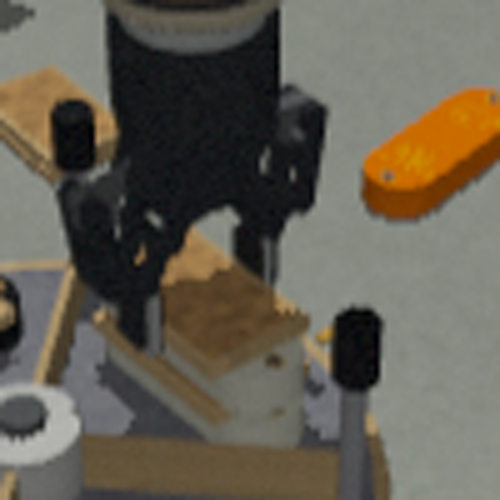

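The pads hold the spacer at about 59 mm. Lift.

```bash
python3 -m handwheel '{"linear": [[0,0,0.01],[0,0,0.03],[0,0,0.06],[0,0,0.1],[0,0,0.16],[0,0,0.23],[0,0,0.3],[0,0,0.3]], "delta_rot": [[0,0,0],[0,0,0],[0,0,0],[0,0,0],[0,0,0],[0,0,0],[0,0,0],[0,0,0]]}'
python3 - <<'E'
from h import *
s=state();im=capture('wrist');save('w7',im);crop('s7',capture('scene'),230,90,390,230,4)
print(s['eef_pos'],s['gripper_width'],R.from_rotvec(s['tool_rot']).as_matrix().round(3))
E
```

```text
clock: 13.2
eef_pos: [0.5513, -0.025, 0.2378]
tool_rot: [1.108, 1.269, -1.102]
ft_force: [0.2, -0.8, -1.4]
gripper_width: 0.0586
[ 0.55132487 -0.02496897  0.23775155] 0.058568676784622034 [[ 0.004  0.99   0.14 ]
 [ 0.001  0.14  -0.99 ]
 [-1.     0.004  0.   ]]
```

View pics/w7.png

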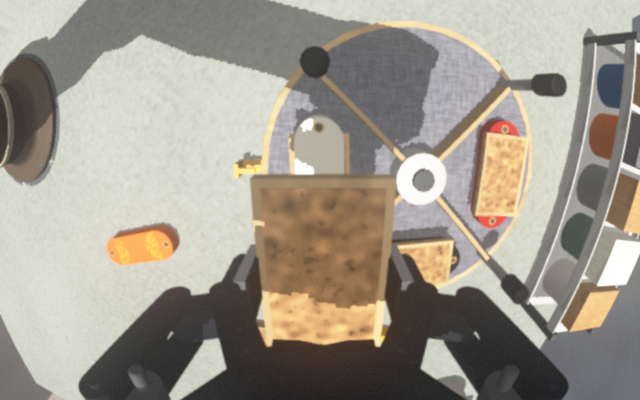

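View pics/s7.png

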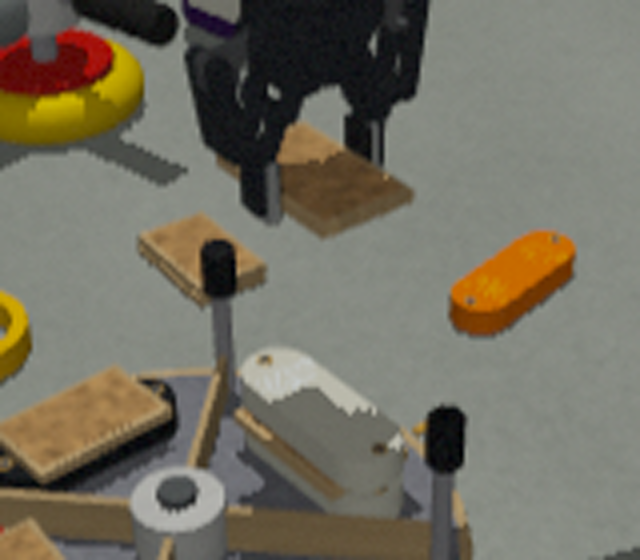

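Only the plate came up. But the pads reach about 8 mm below its underside, so they would hit the 60 mm wide pile. I need a higher grip on it, and the safe place to change grip is back on the white foot. First I'll calibrate where the fingertips are at this opening.

```bash
python3 - <<'E'
from h import *
c=calibration('wrist');T=c['T_tool_cam']
def tp(p):
    q=(np.atleast_2d(p)-T[:3,3])@T[:3,:3]
    n=np.linalg.norm(q[:,:2],axis=1);th=np.arctan2(n,q[:,2]);return q[:,:2]/n[:,None]*th[:,None]*c['fx']+[c['cx'],c['cy']]
for w,bs in((.0855,(0,.007,.013,.02)),(.0586,(0,.004,.008,.012,.016))):
    for b in bs: print(w,b,tp([[-b,-w/2,-.011],[-b,w/2,-.011],[-b,w/2,.011]]).round(1).tolist())
a=cv2.imread('pics/w1.png')[230:330,180:460];cv2.imwrite('pics/f1.png',cv2.resize(a,None,fx=2.8,fy=2.8,interpolation=2))
a=cv2.convertScaleAbs(cv2.imread('pics/w7.png')[230:330,180:460],alpha=2,beta=20);cv2.imwrite('pics/f7.png',cv2.resize(a,None,fx=2.8,fy=2.8,interpolation=2))
E
```

```text
0.0855 0 [[240.1, 238.9], [405.6, 239.0], [401.2, 275.1]]
0.0855 0.007 [[236.7, 244.9], [409.0, 245.0], [404.0, 282.0]]
0.0855 0.013 [[233.6, 250.5], [412.1, 250.5], [406.7, 288.3]]
0.0855 0.02 [[229.8, 257.4], [415.9, 257.4], [409.9, 296.2]]
0.0586 0 [[265.4, 239.5], [380.3, 239.5], [377.1, 276.0]]
0.0586 0.004 [[264.1, 242.9], [381.6, 242.9], [378.3, 279.9]]
0.0586 0.008 [[262.7, 246.5], [383.0, 246.5], [379.5, 284.1]]
0.0586 0.012 [[261.2, 250.3], [384.5, 250.3], [380.7, 288.4]]
0.0586 0.016 [[259.6, 254.2], [386.0, 254.2], [382.0, 292.9]]
```

View pics/f1.png

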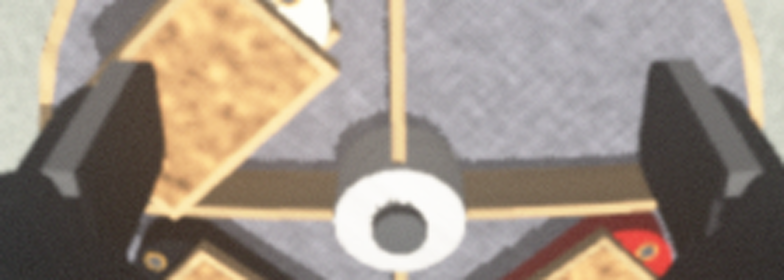

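View pics/f7.png

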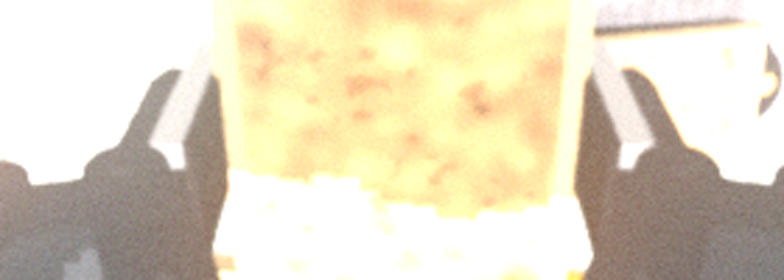

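The tip model checks out: wide open the near pad corner shows at (234,252), against (233.6,250.5) predicted. At this opening the tips are about 8 mm back of the TCP. So I'll set the plate back on the foot, open, rise 7 mm and regrip.

```bash
python3 -m handwheel '{"linear": [[-0.003,0,-0.07],[-0.003,0,-0.15],[-0.003,0,-0.23],[-0.003,0,-0.28],[-0.003,0,-0.297],[-0.003,0,-0.303],[-0.003,0,-0.3065],[-0.003,0,-0.3065]], "delta_rot": [[0.001,0.004,0],[0.001,0.006,0],[0.001,0.006,0],[0.001,0.006,0],[0.001,0.006,0],[0.001,0.006,0],[0.001,0.006,0],[0.001,0.006,0]]}'
python3 -c "
from h import *
s=state();print(s['eef_pos'],s['ft_force'],R.from_rotvec(s['tool_rot']).as_matrix().round(3))"
```

```text
clock: 14.3
eef_pos: [0.5465, -0.0248, 0.084]
tool_rot: [1.103, 1.28, -1.11]
ft_force: [-14.8, 0.2, 30.5]
gripper_width: 0.0587
[ 0.54648045 -0.02478225  0.08396028] [-14.84220524   0.21127546  30.50628775] [[-0.008  0.99   0.14 ]
 [ 0.002  0.14  -0.99 ]
 [-1.    -0.008 -0.004]]
```

```bash
python3 -m handwheel '{"linear": [[0,0,0.002],[0.002,0,0.003],[0.002,0,0.003]], "delta_rot": [[0,0,0],[0,-0.01,0],[0,-0.01,0]]}'
python3 -c "
from h import *
s=state();print(s['eef_pos'],s['ft_force'],R.from_rotvec(s['tool_rot']).as_matrix().round(3))"
```

```text
clock: 14.68
eef_pos: [0.5475, -0.0247, 0.0854]
tool_rot: [1.107, 1.274, -1.104]
ft_force: [-1.2, -0.5, -1.4]
gripper_width: 0.0587
[ 0.54753396 -0.02472978  0.08539207] [-1.19315718 -0.54583273 -1.36317173] [[-0.     0.99   0.14 ]
 [ 0.002  0.14  -0.99 ]
 [-1.     0.    -0.002]]
```

```bash
python3 -m handwheel '{"linear": [[0,0,-0.0015],[0,0,-0.0022]], "delta_rot": [[0,0,0],[0,0,0]]}'
python3 -m handwheel '{"linear": [[0,0,0],[0,0,0],[0,0,0.006],[0,0,0.0145],[0,0,0.0145]], "delta_rot": [[0,0,0],[0,0,0],[0,0,0],[0,0,0],[0,0,0]]}' 0.9
python3 - <<'E'
from h import *
s=state();im=capture('wrist');save('w8',im)
print(s['eef_pos'],s['ft_force'],R.from_rotvec(s['tool_rot']).as_matrix().round(3))
E
```

```text
clock: 14.92
eef_pos: [0.5474, -0.0247, 0.084]
tool_rot: [1.106, 1.274, -1.104]
ft_force: [-0.9, -0.1, 2.6]
gripper_width: 0.0587
clock: 15.55
eef_pos: [0.5478, -0.0247, 0.0918]
tool_rot: [1.107, 1.274, -1.104]
ft_force: [-0.7, 0.0, 0.9]
gripper_width: 0.0813
[ 0.54780963 -0.02471598  0.09184047] [-0.68652175  0.01202476  0.85965586] [[ 0.     0.99   0.14 ]
 [ 0.002  0.14  -0.99 ]
 [-1.     0.001 -0.002]]
```

View pics/w8.png

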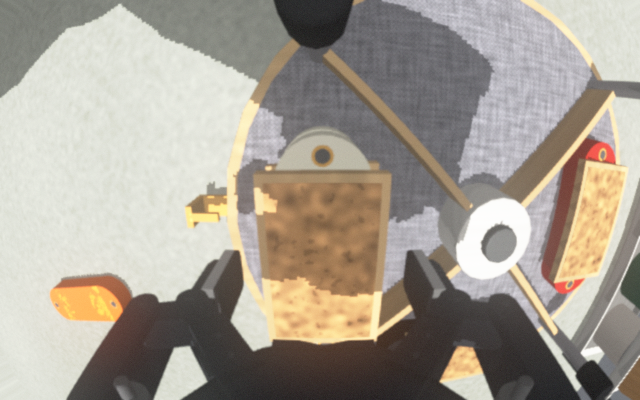

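The plate lies flat on the foot between the open pads, and the stack hasn't shifted. Close on it higher up.

```bash
python3 -m handwheel '{"linear": [[0,0,-0.0015],[0,0,-0.0015],[0,0,-0.0015],[0,0,-0.0015]], "delta_rot": [[0,0,0],[0,0,0],[0,0,0],[0,0,0]]}' -1
python3 -m handwheel '{"linear": [[0,0,0.01],[0,0,0.03],[0,0,0.06],[0,0,0.1],[0,0,0.16],[0,0,0.22],[0,0,0.28],[0,0,0.28]], "delta_rot": [[0,0,0],[0,0,0],[0,0,0],[0,0,0],[0,0,0],[0,0,0],[0,0,0],[0,0,0]]}'
python3 - <<'E'
from h import *
s=state();im=capture('wrist');save('w9',im);crop('s9',capture('scene'),230,60,390,200,4)
print(s['eef_pos'],s['gripper_width'],R.from_rotvec(s['tool_rot']).as_matrix().round(3))
E
```

```text
clock: 16.1
eef_pos: [0.5477, -0.0247, 0.0913]
tool_rot: [1.107, 1.274, -1.104]
ft_force: [-2.3, 0.6, 6.1]
gripper_width: 0.058
clock: 17.1
eef_pos: [0.5492, -0.0248, 0.2346]
tool_rot: [1.11, 1.27, -1.1]
ft_force: [0.5, 0.5, -1.4]
gripper_width: 0.0581
[ 0.54915519 -0.02484232  0.23462686] 0.05808162819283889 [[ 0.006  0.99   0.14 ]
 [ 0.003  0.14  -0.99 ]
 [-1.     0.006 -0.002]]
```

View pics/s9.png

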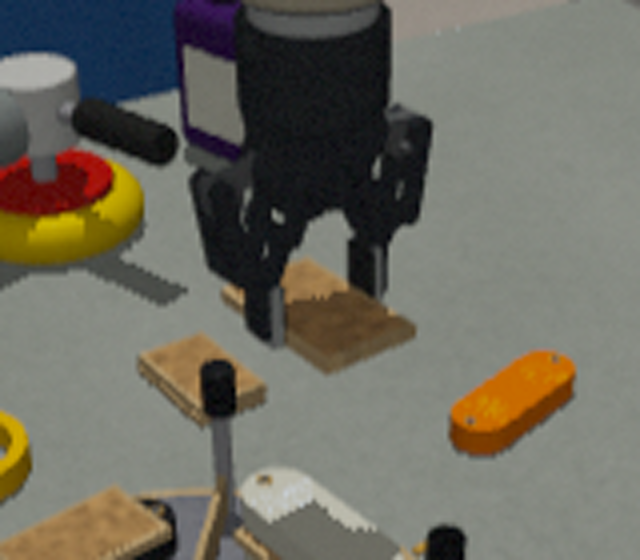

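View pics/w9.png

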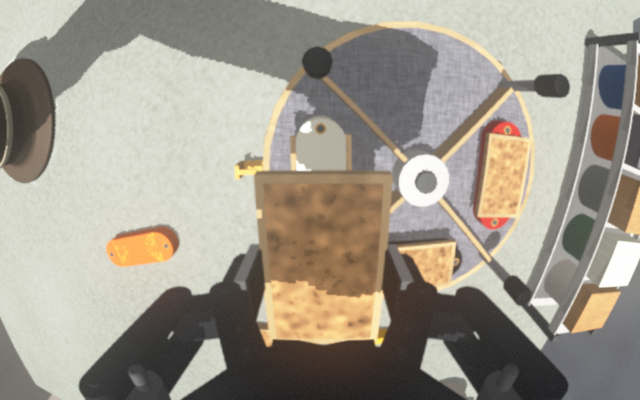

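```bash
python3 -m handwheel '{"linear": [[-0.01,-0.07,0],[-0.022,-0.17,0],[-0.035,-0.27,0],[-0.048,-0.37,0],[-0.062,-0.47,0],[-0.075,-0.57,-0.01],[-0.09,-0.67,-0.02],[-0.102,-0.772,-0.03],[-0.102,-0.772,-0.03]], "delta_rot": [[0,0,0],[0,0.008,0],[0,0.008,0],[0,0.008,0],[0,0.008,-0.02],[0,0.008,-0.04],[0,0.008,-0.07],[0,0.008,-0.07],[0,0.008,-0.07]]}'
python3 - <<'E'
from h import *
s=state();np.save('s10.npy',s,allow_pickle=True);im=capture('wrist');save('w10',im);save('w10c',cv2.resize(im[20:190,200:440],None,fx=3.3,fy=3.3,interpolation=2))
Rt=R.from_rotvec(s['tool_rot']).as_matrix()
print(s['eef_pos'],s['gripper_width'],Rt.round(3))
print('plate near edge pred',wrist_proj([s['eef_pos']+Rt@[-.0147,y,-.0484] for y in(-.03,.03)],s))
E
```

```text
clock: 18.32
eef_pos: [0.4931, -0.4151, 0.215]
tool_rot: [1.148, 1.254, -1.157]
ft_force: [-0.3, 0.6, -1.7]
gripper_width: 0.058
[ 0.49313027 -0.41506611  0.21495023] 0.058005084233969294 [[-0.009  0.997  0.079]
 [ 0.002  0.079 -0.997]
 [-1.    -0.009 -0.002]]
plate near edge pred [[252.70708663 174.78103417]
 [393.14494117 174.77019324]]
```

View pics/w10.png

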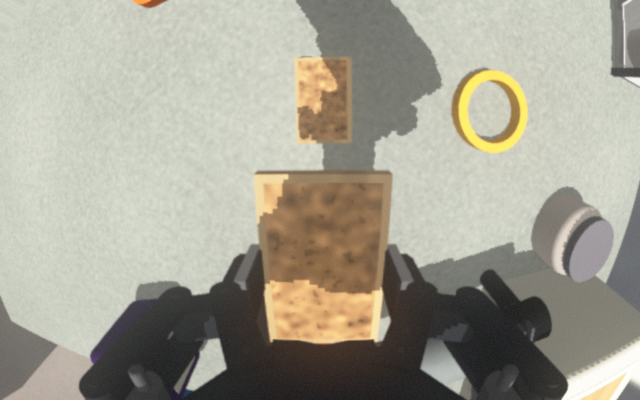

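View pics/w10c.png

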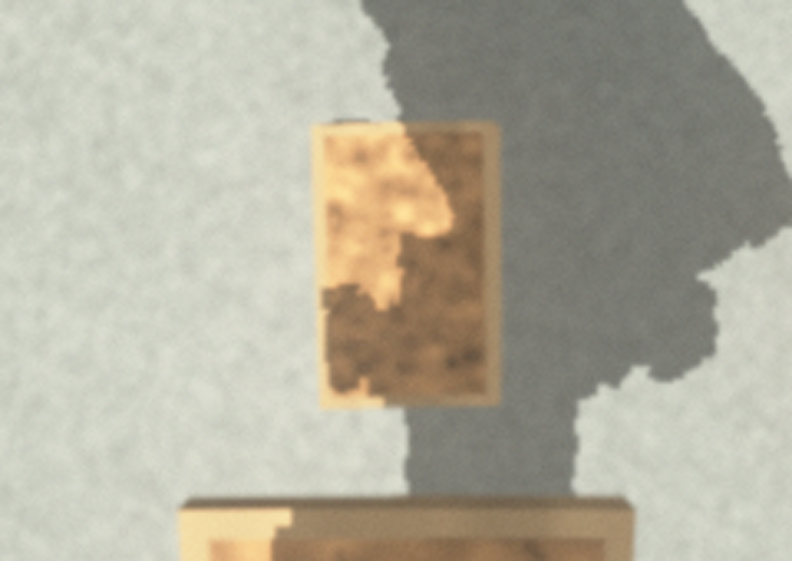

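```bash
python3 - <<'E'
from h import *
s=np.load('s10.npy',allow_pickle=True).item()
Q=lambda l,z:wrist_plane((np.array(l,float)+.5)/3.3-.5+[200,20],z,s)
print(quad(Q([(313,124),(499,124),(499,406),(322,406)],.016)))
im=cv2.imread('pics/w10.png')[50:150,285:365];cv2.imwrite('pics/pilez.png',cv2.resize(im,None,fx=6,fy=6,interpolation=2))
E
```

```text
(array([ 0.4853, -0.3342]), array([0.0607, 0.0947, 0.0593, 0.0949]), [np.float64(4.4), np.float64(-85.0), np.float64(-175.4), np.float64(95.8)])
```

View pics/pilez.png

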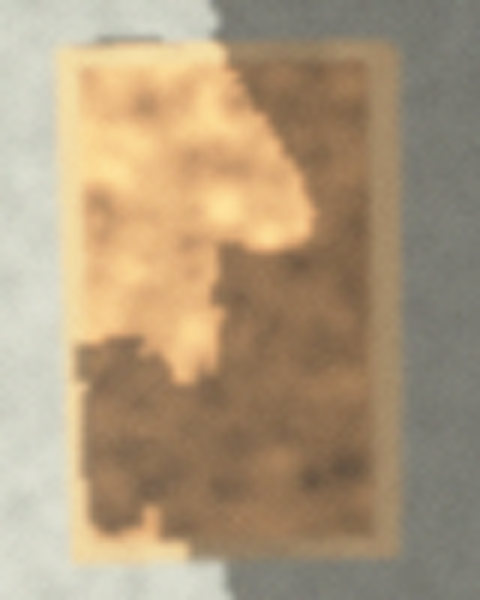

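```bash
python3 -m handwheel '{"linear": [[-0.007,0.08,0],[-0.015,0.161,0],[-0.015,0.161,-0.08],[-0.015,0.161,-0.16],[-0.015,0.161,-0.24],[-0.015,0.161,-0.31],[-0.015,0.161,-0.36],[-0.015,0.161,-0.36],[-0.015,0.161,-0.36]], "delta_rot": [[-0.002,-0.011,0.008],[-0.002,-0.011,0.008],[-0.002,-0.011,0.008],[-0.002,-0.011,0.008],[-0.002,-0.011,0.008],[-0.002,-0.011,0.008],[-0.002,-0.011,0.008],[-0.002,-0.011,0.008],[-0.002,-0.011,0.008]]}'
python3 - <<'E'
from h import *
s=state();im=capture('wrist');save('w11',im);crop('s11',capture('scene'),240,90,340,190,6)
print(s['eef_pos'],ang(R.from_rotvec(s['tool_rot']).as_matrix()[:2,1]),R.from_rotvec(s['tool_rot']).as_matrix().round(4))
E
```

```text
clock: 19.5
eef_pos: [0.4877, -0.3313, 0.0358]
tool_rot: [1.145, 1.251, -1.142]
ft_force: [0.1, 0.3, 0.2]
gripper_width: 0.0582
[ 0.48769014 -0.3313481   0.03581369] 5.08709377978316 [[ 8.000e-04  9.961e-01  8.870e-02]
 [ 1.900e-03  8.870e-02 -9.961e-01]
 [-1.000e+00  1.000e-03 -1.800e-03]]
```

View pics/w11.png

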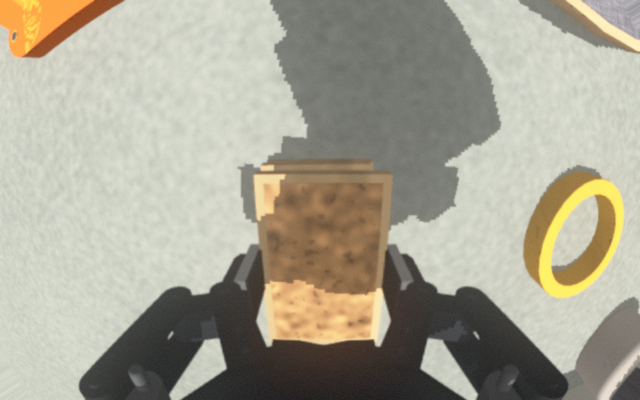

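View pics/s11.png

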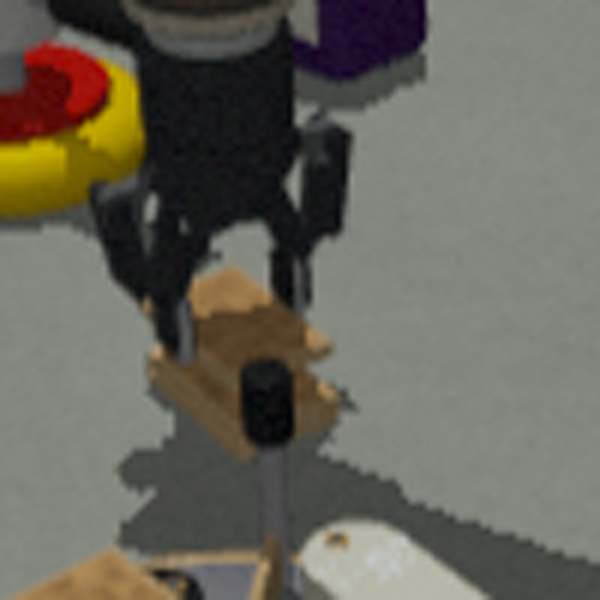

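```bash
python3 - <<'E'
from h import *
s=state();a=np.radians(4.9);sx=np.array([np.cos(a),np.sin(a),0]);lx=np.array([-np.sin(a),np.cos(a),0])
for c in [(.4856,-.3343,.016),(.4871,-.3353,.016)]:
    print(wrist_proj([np.array(c)+.048*lx+k*.03*sx+np.array([0,0,z]) for z in(0,-.016) for k in(-1,1)],s).round(1).tolist())
im=cv2.imread('pics/w11.png')[150:185,245:400];cv2.imwrite('pics/w11c.png',cv2.resize(im,None,fx=5,fy=5,interpolation=2))
E
```

```text
[[262.6, 164.0], [374.2, 164.2], [267.7, 158.6], [369.8, 158.7]]
[[265.3, 166.0], [376.7, 166.2], [270.1, 160.4], [372.1, 160.6]]
```

View pics/w11c.png

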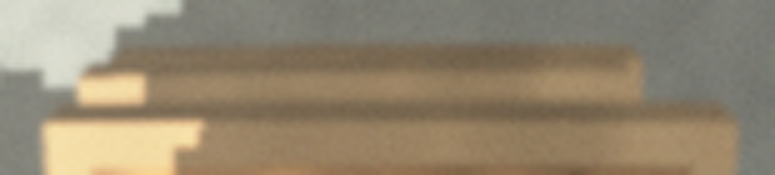

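```bash
python3 -m handwheel '{"linear": [[-0.0056,-0.0064,0],[-0.0056,-0.0064,-0.02],[-0.0056,-0.0064,-0.036],[-0.0056,-0.0064,-0.044],[-0.0056,-0.0064,-0.047],[-0.0056,-0.0064,-0.047]], "delta_rot": [[0,0,-0.004],[0,0,-0.004],[0,0,-0.004],[0,0,-0.004],[0,0,-0.004],[0,0,-0.004]]}'
python3 - <<'E'
from h import *
s=state();im=capture('wrist');save('w12',im);cv2.imwrite('pics/w12c.png',cv2.resize(cv2.cvtColor(im,4)[140:280,235:410],None,fx=4,fy=4,interpolation=2))
print(s['eef_pos'],s['ft_force'],ang(R.from_rotvec(s['tool_rot']).as_matrix()[:2,1]),R.from_rotvec(s['tool_rot']).as_matrix().round(4))
E
```

```text
clock: 20.35
eef_pos: [0.4851, -0.3351, 0.0127]
tool_rot: [1.148, 1.248, -1.144]
ft_force: [-0.0, -0.4, -0.8]
gripper_width: 0.0578
[ 0.48513974 -0.33512297  0.01274742] [-0.01510388 -0.37356583 -0.75056786] 4.881224225417835 [[ 0.0019  0.9964  0.0851]
 [ 0.0012  0.0851 -0.9964]
 [-1.      0.002  -0.001 ]]
```

View pics/w12c.png

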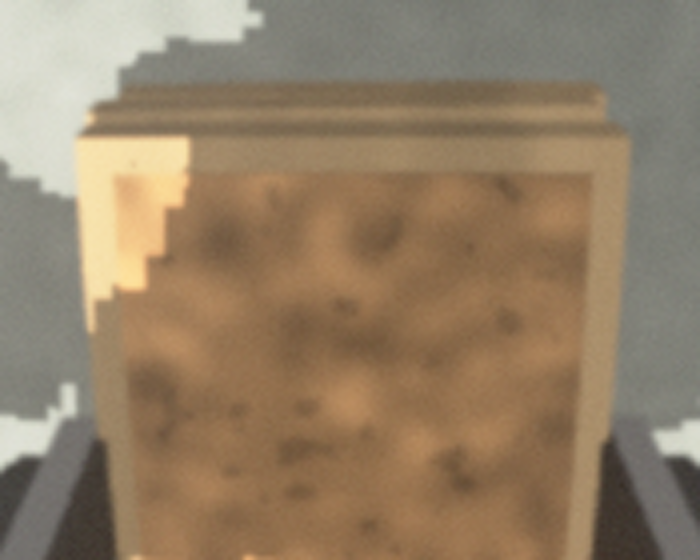

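The pile's near edge shows at crop row 107, where about 119 would be square. So I'll shift 1.3 mm in +y and lower to contact.

```bash
python3 -m handwheel '{"linear": [[-0.0006,0.0026,0],[-0.0006,0.0026,-0.003],[-0.0006,0.0026,-0.0055],[-0.0006,0.0026,-0.0055]], "delta_rot": [[0,0,0],[0,0,0],[0,0,0],[0,0,0]]}'
python3 - <<'E'
from h import *
s=state();im=capture('wrist');save('w13',im);cv2.imwrite('pics/w13c.png',cv2.resize(cv2.cvtColor(im,4)[140:280,235:410],None,fx=4,fy=4,interpolation=2))
print(s['eef_pos'],s['ft_force'],ang(R.from_rotvec(s['tool_rot']).as_matrix()[:2,1]))
E
```

```text
clock: 20.9
eef_pos: [0.4851, -0.3339, 0.0112]
tool_rot: [1.149, 1.247, -1.144]
ft_force: [-2.6, 2.2, 10.7]
gripper_width: 0.0584
[ 0.48507045 -0.33393135  0.01123912] [-2.59190187  2.21935505 10.69163558] 4.8694150679859725
```

View pics/w13c.png

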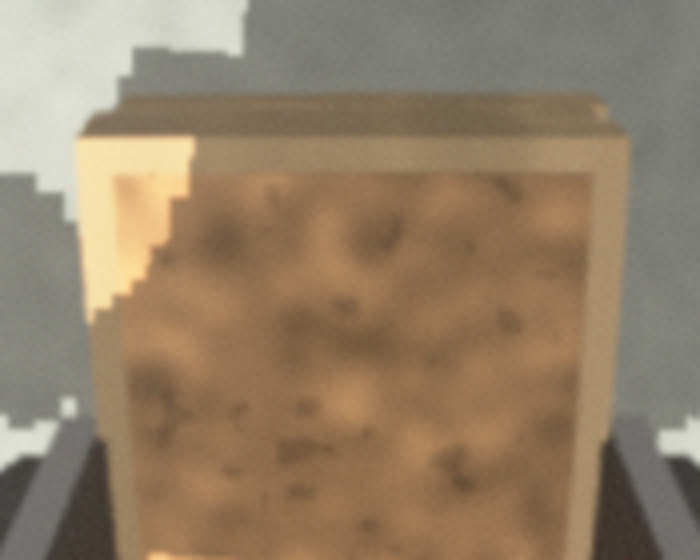

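The front faces are flush and 10 N of contact shows the plate is seated. Release, rise and look.

```bash
python3 -m handwheel '{"linear": [[0,0,0.0005],[0,0,0.0005],[0,0,0.0005],[0,0,0.06],[0,0,0.16],[0,0,0.26],[0,0,0.33]], "delta_rot": [[0,0,0],[0,0,0],[0,0,0],[0,0,0],[0,0,0],[0,0,0],[0,0,0]]}' 1
python3 - <<'E'
from h import *
s=state();im=capture('wrist');save('w14',im);crop('s14',capture('scene'),240,120,340,190,6)
crop('t14',capture('top'),250,95,480,255,3.4)
print(s['eef_pos'])
E
```

```text
clock: 21.82
eef_pos: [0.4854, -0.3343, 0.1785]
tool_rot: [1.149, 1.245, -1.143]
ft_force: [0.5, 0.7, 0.2]
gripper_width: 0.0855
[ 0.48542953 -0.33432566  0.17849118]
```

View pics/w14.png

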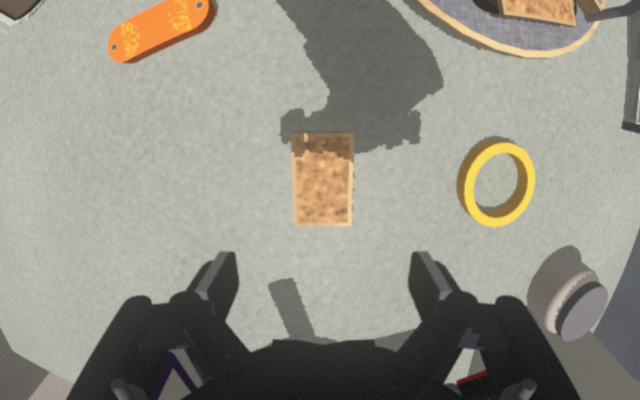

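View pics/s14.png

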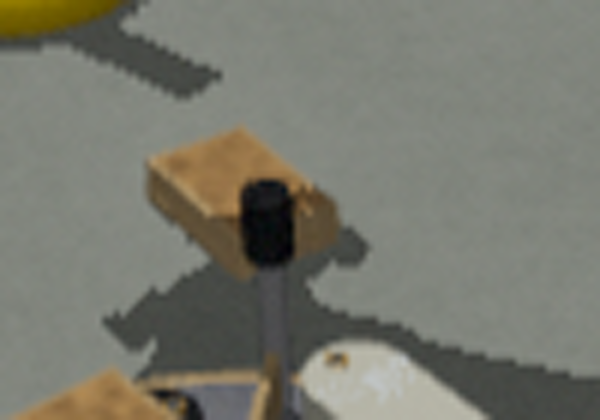

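View pics/t14.png

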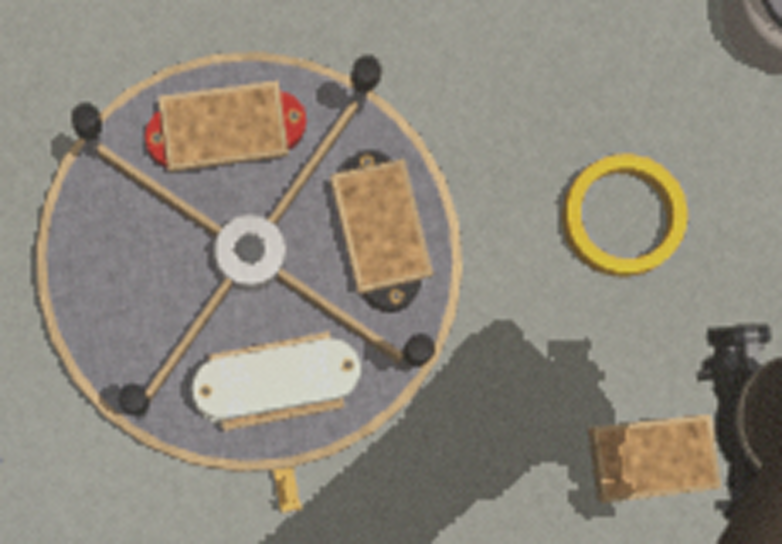

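The spacer sits square on the pile as a flush three-plate block. Now to the white foot, with the camera first over the stack.

```bash
python3 -m handwheel '{"linear": [[0.015,0.05,0.04],[0.045,0.14,0.08],[0.08,0.25,0.12],[0.12,0.36,0.135],[0.15,0.44,0.135],[0.154,0.463,0.135],[0.154,0.463,0.135]], "delta_rot": [[0,0,0.02],[0,0,0.04],[0,0,0.06],[0,0,0.085],[0,0,0.085],[0,0,0.085],[0,0,0.085]]}'
python3 - <<'E'
from h import *
s=state();np.save('s15.npy',s,allow_pickle=True);im=capture('wrist');save('w15',im)
cv2.imwrite('pics/w15c.png',cv2.resize(cv2.cvtColor(im,4)[0:170,210:440],None,fx=3.4,fy=3.4,interpolation=2))
print(s['eef_pos'],R.from_rotvec(s['tool_rot']).as_matrix().round(3))
E
```

```text
clock: 22.85
eef_pos: [0.5625, -0.1026, 0.2444]
tool_rot: [1.097, 1.275, -1.093]
ft_force: [0.2, -0.5, -0.1]
gripper_width: 0.0854
[ 0.5625038  -0.10264503  0.24435043] [[ 0.004  0.988  0.153]
 [ 0.     0.153 -0.988]
 [-1.     0.004  0.001]]
```

View pics/w15c.png

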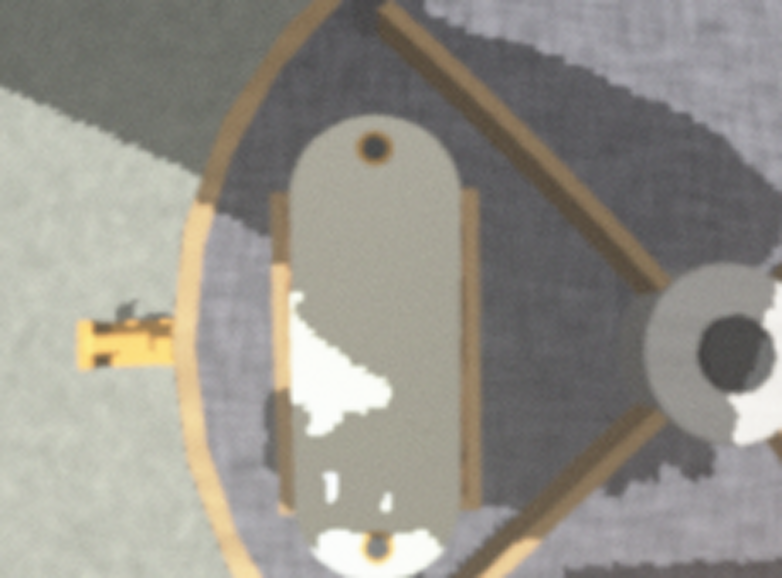

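```bash
python3 - <<'E'
from h import *
s=np.load('s15.npy',allow_pickle=True).item()
Q=lambda l,z:wrist_plane((np.array(l,float)+.5)/3.4-.5+[210,0],z,s)[:,:2]
i=Q([(374,147),(377,547)],.098);print('inserts',i,i.mean(0),ang(i[0]-i[1])-90)
print('sides',quad(Q([(290,200),(462,200),(460,500),(299,500)],.098)))
h=Q([(738,353)],.09)[0];p=Q([(84,345)],.04)[0];print('ptr',ang(p-h),h,p)
for o,k in [((388,5),(655,280)),((485,572),(660,412))]:
    A,B=Q([o,k],.076);print(ang(A-B),ang(A-h))
print('lower plate',quad(Q([(271,190),(477,188),(480,508),(285,512)],.076)))
print(ang(R.from_rotvec(s['tool_rot']).as_matrix()[:2,1]))
im=cv2.imread('pics/top0.png');hsv=cv2.cvtColor(im,cv2.COLOR_BGR2HSV)
E
```

```text
inserts [[ 0.53972959  0.02913711]
 [ 0.55728212 -0.08003881]] [ 0.54850586 -0.02545085] 9.133452738469458
sides (array([ 0.5492, -0.026 ]), array([0.046 , 0.0827, 0.0443, 0.0827]), [np.float64(8.6), np.float64(-81.2), np.float64(-171.3), np.float64(99.9)])
ptr -171.74725592258352 [ 0.65096117 -0.00788655] [ 0.45215784 -0.03672138]
142.56948023042133 143.1991711223797
-127.45730742994789 -127.15368507131083
lower plate (array([ 0.5493, -0.0258]), array([0.0593, 0.0951, 0.058 , 0.0958]), [np.float64(9.2), np.float64(-80.2), np.float64(-170.1), np.float64(100.6)])
8.773598969717433
```

```bash
python3 -m handwheel '{"linear": [[-0.014,0.08,0],[-0.027,0.154,0],[-0.027,0.154,-0.08],[-0.027,0.154,-0.16],[-0.027,0.154,-0.22],[-0.027,0.154,-0.26],[-0.027,0.154,-0.26]], "delta_rot": [[0,0,0.007],[0,0.004,0.007],[0,0.004,0.007],[0,0.004,0.007],[0,0.004,0.007],[0,0.004,0.007],[0,0.004,0.007]]}'
python3 -c "
from h import *
s=state();print(s['eef_pos'],ang(R.from_rotvec(s['tool_rot']).as_matrix()[:2,1]),R.from_rotvec(s['tool_rot']).as_matrix().round(3))"
```

```text
clock: 23.78
eef_pos: [0.5473, -0.0293, 0.1133]
tool_rot: [1.093, 1.278, -1.097]
ft_force: [-0.6, 0.7, -0.4]
gripper_width: 0.0854
[ 0.54731829 -0.02927869  0.11326504] 8.802810091574683 [[-0.002  0.988  0.153]
 [-0.002  0.153 -0.988]
 [-1.    -0.002  0.001]]
```

```bash
python3 -m handwheel '{"linear": [[0.0034,0.0076,-0.02],[0.0034,0.0076,-0.045],[0.0034,0.0076,-0.065],[0.0034,0.0076,-0.0745],[0.0034,0.0076,-0.0745]], "delta_rot": [[0,0,0.007],[0,0,0.007],[0,0,0.007],[0,0,0.007],[0,0,0.007]]}'
python3 -m handwheel '{"linear": [[0,0,0],[0,0,0],[0,0,0],[0,0,0],[0,0,0]], "delta_rot": [[0,0,0],[0,0,0],[0,0,0],[0,0,0],[0,0,0]]}' -1
python3 - <<'E'
from h import *
s=state();im=capture('wrist');save('w16',im);crop('s16',capture('scene'),270,120,370,220,6)
print(s['eef_pos'],s['gripper_width'],ang(R.from_rotvec(s['tool_rot']).as_matrix()[:2,1]),R.from_rotvec(s['tool_rot']).as_matrix().round(3))
E
```

```text
clock: 24.4
eef_pos: [0.5488, -0.0255, 0.0757]
tool_rot: [1.089, 1.281, -1.094]
ft_force: [-0.0, -0.3, 0.3]
gripper_width: 0.0855
clock: 25.02
eef_pos: [0.5493, -0.0255, 0.0763]
tool_rot: [1.089, 1.28, -1.093]
ft_force: [-1.5, -0.6, 5.4]
gripper_width: 0.0449
[ 0.54925863 -0.025519    0.0762658 ] 0.04492535366283922 9.11611777088299 [[-0.002  0.987  0.158]
 [-0.002  0.158 -0.987]
 [-1.    -0.002  0.001]]
```

View pics/w16.png

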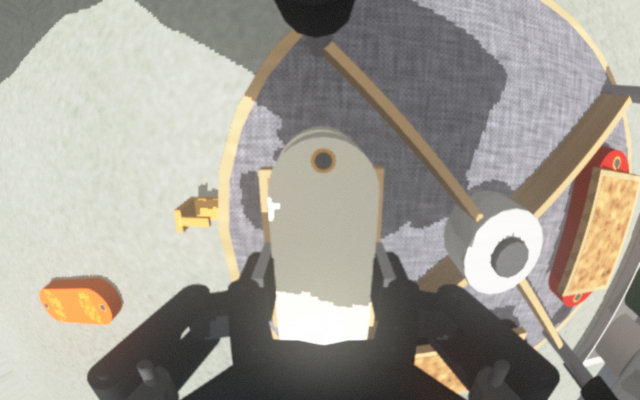

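View pics/s16.png

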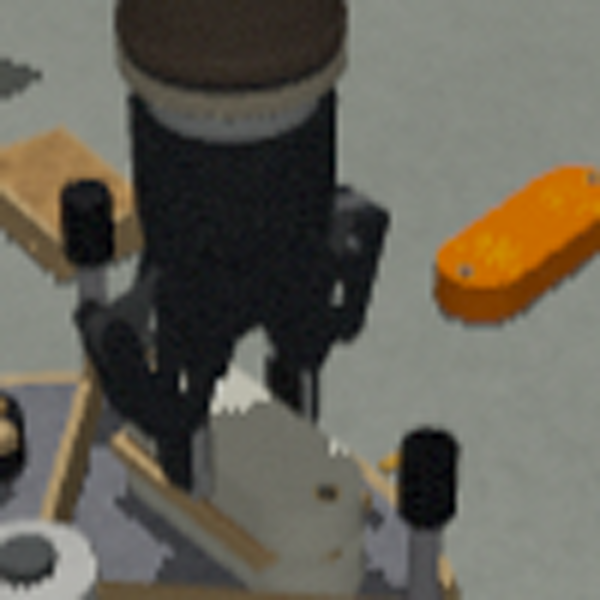

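The pads hold the foot at 45 mm, centred. Lift gently and carry it to beside the mat.

```bash
python3 -m handwheel '{"linear": [[0,0,0.01],[0,0,0.03],[0,0,0.06],[0,0,0.1],[0,0,0.16],[0,0,0.22],[0,0,0.29],[0,0,0.31],[0,0,0.31]], "delta_rot": [[0,0,0],[0,0,0],[0,0,0],[0,0,0],[0,0,0],[0,0,0],[0,0,0],[0,0,0],[0,0,0]]}'
python3 -m handwheel '{"linear": [[-0.025,0.045,0],[-0.06,0.1,0],[-0.1,0.18,0],[-0.14,0.26,0],[-0.19,0.34,0],[-0.23,0.41,0],[-0.25,0.449,0],[-0.25,0.449,0],[-0.25,0.449,0]], "delta_rot": [[0,0,-0.03],[0,0,-0.1],[0,0,-0.18],[0,0,-0.26],[0,0,-0.34],[0,0,-0.42],[0,0,-0.496],[0,0,-0.496],[0,0,-0.496]]}'
python3 - <<'E'
from h import *
s=state();np.save('s17.npy',s,allow_pickle=True);im=capture('wrist');save('w17',im);crop('t17',capture('top'),250,95,480,255,3.4)
Rt=R.from_rotvec(s['tool_rot']).as_matrix()
print(s['eef_pos'],s['gripper_width'],ang(Rt[:2,1]),Rt.round(3))
hsv=cv2.cvtColor(im,cv2.COLOR_RGB2HSV);m=cv2.inRange(hsv,(95,120,40),(125,255,255))
cs,_=cv2.findContours(m,0,cv2.CHAIN_APPROX_NONE);c=max(cs,key=cv2.contourArea).reshape(-1,2)
w=wrist_plane(c,.006,s)[:,:2].astype(np.float32)
print(cv2.minAreaRect(w*1000),cv2.boundingRect(c))
E
```

```text
clock: 26.25
eef_pos: [0.5494, -0.0254, 0.2318]
tool_rot: [1.09, 1.28, -1.092]
ft_force: [0.1, 0.9, -1.8]
gripper_width: 0.0446
clock: 27.38
eef_pos: [0.4243, 0.198, 0.231]
tool_rot: [1.374, 1.091, -1.379]
ft_force: [-0.6, 0.4, -1.5]
gripper_width: 0.045
[0.42431061 0.19804917 0.23104195] 0.044977695259582784 -13.1833949720676 [[-0.002  0.974 -0.228]
 [-0.002 -0.228 -0.974]
 [-1.    -0.001  0.003]]
((448.64874267578125, 307.8653869628906), (186.2705841064453, 147.4198455810547), 76.74163055419922) (260, 0, 126, 152)
```

View pics/w17.png

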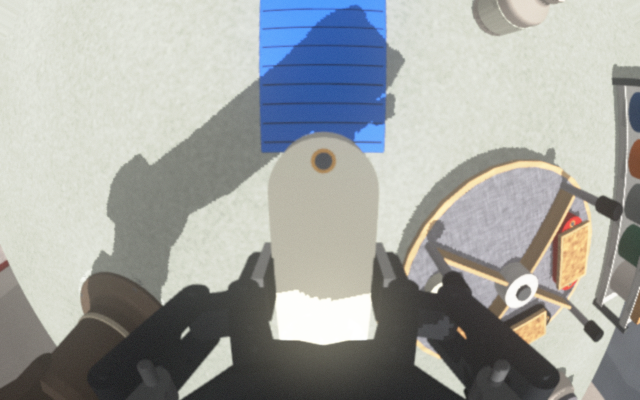

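View pics/t17.png

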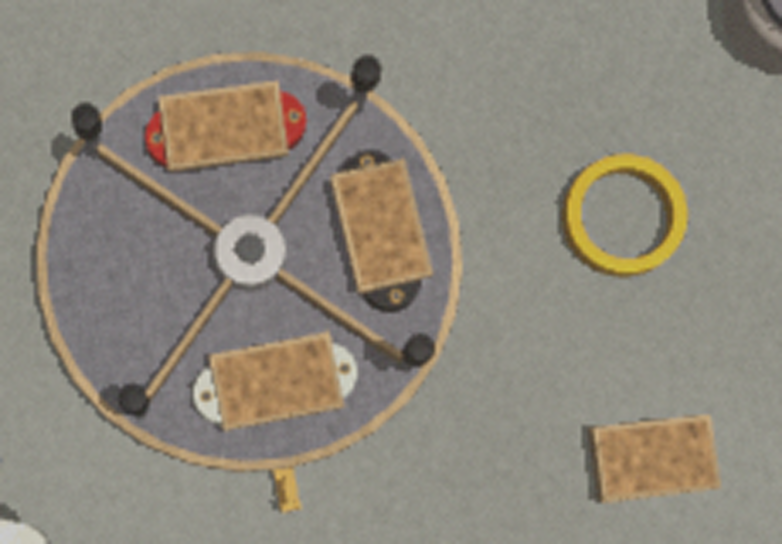

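Wrist and top cameras agree on the mat's long side (76.7° and 76.8°), with its centre near (0.451, 0.317). The lower spacer and foot stayed where they were. Move over the mat and lower.

```bash
python3 -m handwheel '{"linear": [[0.012,0.05,0],[0.03,0.13,0],[0.05,0.21,0],[0.054,0.238,-0.06],[0.054,0.238,-0.14],[0.054,0.238,-0.22],[0.054,0.238,-0.3],[0.054,0.238,-0.35],[0.054,0.238,-0.37],[0.054,0.238,-0.37]], "delta_rot": [[0,0,0],[0,0,0],[0,0,0],[0,0,0],[0,0,0],[0,0,0],[0,0,0],[0,0,0],[0,0,0],[0,0,0]]}'
python3 - <<'E'
from h import *
s=state();np.save('s18.npy',s,allow_pickle=True);im=capture('wrist');save('w18',im);crop('t18',capture('top'),150,200,270,300,5);crop('s18',capture('scene'),340,210,520,370,4)
Rt=R.from_rotvec(s['tool_rot']).as_matrix()
print(s['eef_pos'],s['gripper_width'],ang(Rt[:2,1]),Rt.round(4))
E
```

```text
clock: 28.72
eef_pos: [0.4518, 0.317, 0.046]
tool_rot: [1.375, 1.09, -1.38]
ft_force: [0.2, 0.4, -0.3]
gripper_width: 0.0448
[0.45182613 0.31698532 0.04604812] 0.044764578847659386 -13.273935818007585 [[-0.0017  0.9733 -0.2296]
 [-0.0022 -0.2296 -0.9733]
 [-1.     -0.0012  0.0026]]
```

View pics/w18.png

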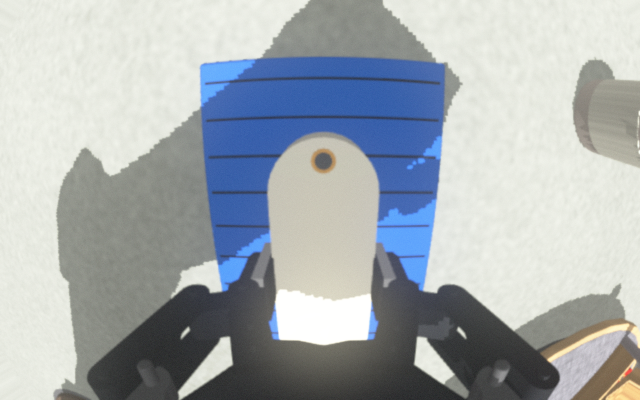

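View pics/s18.png

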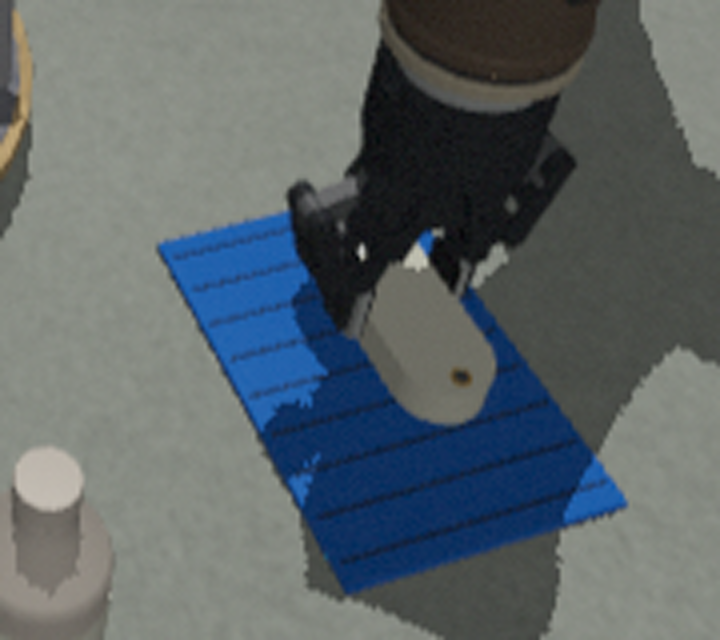

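```bash
python3 - <<'E'
from h import *
s=np.load('s18.npy',allow_pickle=True).item();Rt=R.from_rotvec(s['tool_rot']).as_matrix()
w=wrist_plane([(201,64),(446,64)],.006,s);print(w,np.linalg.norm(w[0]-w[1]),ang((w[1]-w[0])[:2]))
a=np.radians(76.8);c=w.mean(0)[:2]-.105*np.array([np.cos(a),np.sin(a)]);print('centre',c)
e=wrist_proj([s['eef_pos']+Rt@[-.022,0,-.065],s['eef_pos']+Rt@[0,0,-.065]],s);print('foot tip pred',e)
print('edge mid row',wrist_proj([[*w.mean(0)[:2],.006]],s))
E
```

```text
[[0.4041741  0.43594415 0.006     ]
 [0.54752302 0.40215232 0.006     ]] 0.14727796870153714 -13.264255849952214
centre [0.45187172 0.31682245]
foot tip pred [[323.7685965  136.97434439]
 [323.65765709 131.47167098]]
edge mid row [[323.51365477  56.90015941]]
```

The mat's far corners put its centre at (0.4519, 0.3168), and the tool is at (0.4518, 0.3170). Lower slowly.

```bash
python3 -m handwheel '{"linear": [[0,0,-0.02],[0,0,-0.045],[0,0,-0.065],[0,0,-0.074],[0,0,-0.077],[0,0,-0.077]], "delta_rot": [[0,0,0],[0,0,0],[0,0,0],[0,0,0],[0,0,0],[0,0,0]]}'
```

```text
clock: 29.62
eef_pos: [0.4526, 0.3175, 0.009]
tool_rot: [1.378, 1.09, -1.378]
ft_force: [-0.3, -0.1, -0.5]
gripper_width: 0.0448
```

```bash
python3 -m handwheel '{"linear": [[-0.0012,-0.001,-0.002],[-0.0012,-0.001,-0.004],[-0.0012,-0.001,-0.004]], "delta_rot": [[0,0,0],[0,0,0],[0,0,0]]}'
```

```text
clock: 30.0
eef_pos: [0.4519, 0.317, 0.0071]
tool_rot: [1.378, 1.09, -1.378]
ft_force: [0.3, -0.2, -1.8]
gripper_width: 0.0447
```

```bash
python3 -m handwheel '{"linear": [[0,0,-0.001],[0,0,-0.002],[0,0,-0.002]], "delta_rot": [[0,0,0],[0,0,0],[0,0,0]]}'
```

```text
clock: 30.38
eef_pos: [0.452, 0.3171, 0.0063]
tool_rot: [1.378, 1.09, -1.377]
ft_force: [-0.5, 0.2, 4.1]
gripper_width: 0.0445
```

Contact at 4 N at the expected height. Release, rise and check.

```bash
python3 -m handwheel '{"linear": [[0,0,0],[0,0,0],[0,0,0],[0,0,0.06],[0,0,0.16],[0,0,0.26],[0,0,0.36],[0,-0.1,0.42],[0,-0.16,0.42],[0,-0.16,0.42]], "delta_rot": [[0,0,0],[0,0,0],[0,0,0],[0,0,0],[0,0,0],[0,0,0],[0,0,0],[0,0,0],[0,0,0],[0,0,0]]}' 1
python3 - <<'E'
from h import *
s=state();np.save('s20.npy',s,allow_pickle=True);im=capture('wrist');save('w20',im);t=capture('top');save('t20',t);crop('s20',capture('scene'),190,130,510,370,2.5)
print(s['eef_pos'],ang(R.from_rotvec(s['tool_rot']).as_matrix()[:2,1]))
E
```

```text
clock: 31.62
eef_pos: [0.4524, 0.2346, 0.217]
tool_rot: [1.382, 1.088, -1.379]
ft_force: [-0.1, -0.0, 0.2]
gripper_width: 0.0854
[0.45243475 0.23461955 0.21702769] -13.493965494891892
```

View pics/w20.png

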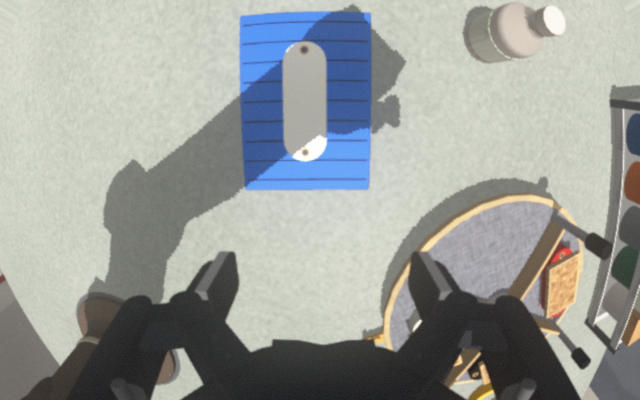

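View pics/s20.png

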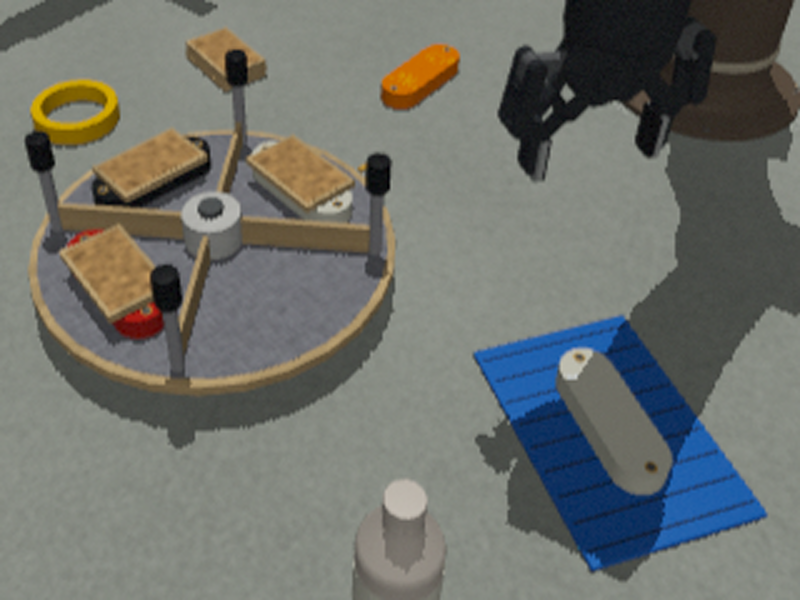

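View pics/t20.png

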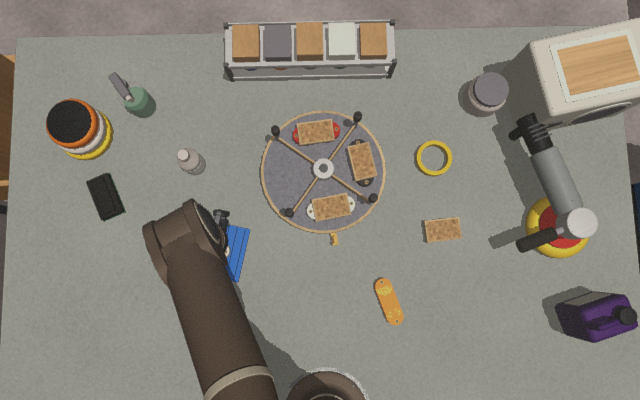

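```bash
python3 - <<'E'
from h import *
s=np.load('s20.npy',allow_pickle=True).item()
i=wrist_plane([(304,50),(305,152.5)],.028,s)[:,:2];print('foot',i.mean(0),ang(i[0]-i[1]))
print('mat',quad(wrist_plane([(240.5,15),(371,13),(369,189),(246,189)],.006,s)))
print('ins dist',np.linalg.norm(i[0]-i[1]),state()['joint_velocities'].round(3))
E
```

```text
foot [0.45176181 0.31619068] 76.70285140218985
mat (array([0.4521, 0.3175]), array([0.1483, 0.2075, 0.148 , 0.2081]), [np.float64(-13.8), np.float64(-103.3), np.float64(166.4), np.float64(76.8)])
ins dist 0.11046993419255968 [-0.007  0.011 -0.003 -0.004  0.002  0.001  0.001]
```

The foot is within about 1.5 mm of the mat's middle and in line with it to within half a degree, and the robot is clear of everything. Hand in.

```bash
python3 -c "
from cell import *
print(finish_job(), state()['clock'])"
```

```text
the job is handed in; nothing more can be done
the job is handed in; nothing more can be done
```

The job is done and handed in at about 31.7 s, well under the 67 s limit; no verdict came back.

- **Carousel:** I turned it about 104° anticlockwise by one post. The last wrist check put the white compartment's middle at 187.8–188.0° and the pointer at 188.2°.
- **Spacer:** My first grip held the plate too low to place it. I set it back on the white foot, regripped it higher, and lowered it onto the pile. Pictures show it square and flush on the pile.
- **White foot:** I lowered it onto the mat until it touched with about 4 N. It lies about 1.5 mm from the mat's middle. Its long axis is at 76.7°, and the mat's long side measured 76.7–76.8°.
- **Everything else:** The lower spacer and white foot, the red and black stacks, the polish bottle, the tape roll and the orange foot look undisturbed in the final pictures.

**What disagreed or went wrong:**
- Setting the spacer back down pressed the white stack with about 30 N for a moment. A later check showed the stack had not moved.
- The scene camera's floor positions were up to 9 mm off the top camera's, so I relied on the wrist and top views.

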